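# Change the dryer cartridges on the laboratory's dry-air panel

## Robot

A 6-joint arm with a two-finger parallel gripper is mounted at the origin on the work surface. World frame = base frame: x ahead of the robot, y to its left, z up, the work surface at z = 0. Lengths are in m, angles in degrees, forces in N, time in s.
With the tool pointing down it reaches from about 0.4 to 0.825 m from the base axis. Payload 7 kg.
Tool frame: the origin (TCP) lies at the very end of the fingers, on their centre line; the grasp point (between the pads) lies 19 mm behind it; z points along the fingers, y is the line along which they close (so a half turn about z gives the same grasp; the last joint's range is limited). The gripper opens to 88 mm and grips with 3 to 60 N. Pads are 19 mm wide; open, the fingers measure 130 mm over their backs; the gripper's body (78 mm by 193 mm) begins 47 mm behind the grasp point.
Start: joints at [86.58, 20.546, 0.682, 0, -70.136, -16.507], TCP at [0.23, 0.635, 0.227] pointing down, gripper open.
Joint ranges: [-176.03, 176.03], [-82.01, 121.73], [-58.28, 71.71], [-173.87, 95.51], [-174.79, -0.11], [-173.66, 173.66]. Speed limits (degrees/s): [136.94, 136.94, 172.46, 180, 180, 180].

## Interface

Orientations are given as [roll, pitch, yaw] about the fixed x, y, z axes, in that order (R = Rz(yaw) Ry(pitch) Rx(roll)).
In Python, from plant import r gives the robot as it stands. The module is installed in compiled form; this text tells all that it offers.
- The arm moves only by the tool jog_arm, never from a script. Its arguments are lists of equal length, an entry for each row: "travel": the shift along the tool's x, y, z each as a share of 50 cm, from -1 to 1, a list of three; "dr": the turn, a rotation vector about the tool's x, y, z each as a share of 360 degrees, from -1 to 1, a list of three; "claw": the opening, from 0 (shut) to 1 (fully open). A call has exactly 10 rows; each row is the pose to reach, as a shift and turn from the pose commanded when the call began, along the tool's axes at that moment, turning the shorter way round; what a row does not reach only later rows make up. A row lasts 1/8 s, in which the tool goes at most 62.5 mm and 10.7 degrees, less where a joint would pass 70% of its speed; a pose out of reach is approached as far as the arm can. A call with a number of a shift or a turn outside -1 to 1 is refused whole. A call with a gripper value outside its range is refused whole. The fingers move at their own pace and stop on an object; "newtons" is the grip in N (left out, the last holds). Time passes only in rows, so rows that repeat a pose let the fingers close, or fill a call up. It gives the time, the measured TCP pose, the force, the opening and the grip force at its end, in the units of the state.
- r.get_state(): the state, without advancing time (a new reading comes with each control period).
- r.capture(name): name is "scene" or "top"; returns a dict with "pixels" (480x640x3 uint8, red, green, blue), "range_z" (480x640 float32, m along the optical axis (not along the pixel's ray), 0 where there is no reading), "fx", "fy", "cx", "cy" (pixels), "position" and "attitude" of the camera in the world. Camera axes: x right, y up, looking along -z (the intrinsics and any distortion apply to the point x, -y, -z); pixel columns grow to the right and rows downward; lengths in m; the calibration is good to about 2 mm. A picture is of the moment at which its call begins.
- r.close_job(): hands the job in; it is judged then, once.
Trained networks look in the newest picture that a camera, given by its name, has taken for a name from the list of things; names that differ only in an ending like _2 or _b are one class to them, and where a whole thing is asked for, a point or a joint stands for the part that bears it (a point fixed in the world has none). Each returns a list of dicts, best first, with "conf" (0 to 1); they miss things now and then, are a little off and sometimes report something else, mostly with a low value. They report only what shows in the picture. A call takes as long as a camera call. They do not tell look-alikes from the thing itself.
- r.boxes_of(name, camera): "extent" ([left, top, right, bottom] in pixels, round what is visible of it).
- r.regions_of(name, camera): "pixels" (480x640 bool, what is visible of it) and "extent" ([left, top, right, bottom] in pixels, round what is visible of it).
- r.tip_of(name, camera): "at" ([column, row] in pixels: a listed point, or the origin of a listed thing).
The state is a dict: "time_s": time; "joints": joint angles; "qd": joint speeds; "joint_torque": joint torques, N m; "tcp_pos": TCP position; "eef_rot": TCP orientation; "contact_force": force on the tool from outside, world axes, zero at the start; "moment": the same for the moment, N m; "gripper_width": finger opening in m; "gripper_force": force on a finger pad.
Only numpy, scipy, OpenCV 4.12 (cv2) and the standard library are available. Lean on these libraries where they do the work, as an engineer would, in place of code of your own. Each camera call takes 0.05 s, during which the arm holds its last target. There are 200 camera calls.

## Task

Change the dryer cartridges on the dry-air panel: let every spent cartridge that is still plugged in go with its thumb latch, without hauling it out against the latch, draw it out and lay it flat in the steel tray. Pull open the drawer, take the three fresh cartridges out and push one into each of the three ports until it is locked fully home and its latch button has sprung back up, and leave the drawer shut. Leave the other things on the bench where they stand.

Things in the scene. Friction and masses are not known exactly. Their poses are not given: they have to be found in the camera images.
- old1: Spent cartridge 1, if there: starts locked in port 1. Aluminium body 34 x 34 mm square, 84 mm long; in front a round steel stem 18 mm across with a groove for the latch and a tapered nose, behind a round black boss. Point: centre of the square body, on the axis; x axis towards the nose. Boss end 48 mm behind the point, nose tip 77 mm ahead. About 160 g.
- fresh1_c (a point): Fresh cartridge 1: starts lying in the drawer, nose away from the handle. Aluminium body 34 x 34 mm square, 84 mm long; in front a round steel stem 18 mm across with a groove for the latch and a tapered nose, behind a round black boss. Point: centre of the square body, on the axis; x axis towards the nose. Boss end 48 mm behind the point, nose tip 77 mm ahead. About 160 g.
- old2: Spent cartridge 2, if there: starts locked in port 2. Aluminium body 34 x 34 mm square, 84 mm long; in front a round steel stem 18 mm across with a groove for the latch and a tapered nose, behind a round black boss. Point: centre of the square body, on the axis; x axis towards the nose. Boss end 48 mm behind the point, nose tip 77 mm ahead. About 160 g.
- fresh2_c (a point): Fresh cartridge 2: starts lying in the drawer, nose away from the handle. Aluminium body 34 x 34 mm square, 84 mm long; in front a round steel stem 18 mm across with a groove for the latch and a tapered nose, behind a round black boss. Point: centre of the square body, on the axis; x axis towards the nose. Boss end 48 mm behind the point, nose tip 77 mm ahead. About 160 g.
- old3: Spent cartridge 3, if there: starts locked in port 3. Aluminium body 34 x 34 mm square, 84 mm long; in front a round steel stem 18 mm across with a groove for the latch and a tapered nose, behind a round black boss. Point: centre of the square body, on the axis; x axis towards the nose. Boss end 48 mm behind the point, nose tip 77 mm ahead. About 160 g.
- fresh3_c (a point): Fresh cartridge 3: starts lying in the drawer, nose away from the handle. Aluminium body 34 x 34 mm square, 84 mm long; in front a round steel stem 18 mm across with a groove for the latch and a tapered nose, behind a round black boss. Point: centre of the square body, on the axis; x axis towards the nose. Boss end 48 mm behind the point, nose tip 77 mm ahead. About 160 g.
- port1 (a point): Mouth of port 1, on its axis, 75 mm above the table; x axis into the socket, the way a cartridge is pushed. Socket 30 x 30 mm outside, bore 20 mm. Before it runs a ledge 20 mm wide, 78 mm long, top 18 mm below the axis: a fitted cartridge lies on it. Locked, its body centre is 44 mm out from this point (shoulder 2 mm short of the mouth). Pushing in takes up to about 15 N over the last 20 mm.
- port2 (a point): Mouth of port 2, on its axis, 75 mm above the table; x axis into the socket, the way a cartridge is pushed. Socket 30 x 30 mm outside, bore 20 mm. Before it runs a ledge 20 mm wide, 78 mm long, top 18 mm below the axis: a fitted cartridge lies on it. Locked, its body centre is 44 mm out from this point (shoulder 2 mm short of the mouth). Pushing in takes up to about 15 N over the last 20 mm.
- port3 (a point): Mouth of port 3, on its axis, 75 mm above the table; x axis into the socket, the way a cartridge is pushed. Socket 30 x 30 mm outside, bore 20 mm. Before it runs a ledge 20 mm wide, 78 mm long, top 18 mm below the axis: a fitted cartridge lies on it. Locked, its body centre is 44 mm out from this point (shoulder 2 mm short of the mouth). Pushing in takes up to about 15 N over the last 20 mm.
- latch1 (a joint): Latch of port 1: steel thumb button 20 x 18 mm, top centre 14 mm behind the mouth, 22 mm above the axis, 7 mm proud. 0 up, 0.006 m fully down (3 N); springs back up. From 0.0055 m down it frees the cartridge, which pops 4 mm out and then lies loose on the ledge, stem in the bore, to be drawn out level (the stem keeps the button part down). A stem going in pushes it down; back at 0 once locked.
- latch2 (a joint): Latch of port 2: steel thumb button 20 x 18 mm, top centre 14 mm behind the mouth, 22 mm above the axis, 7 mm proud. 0 up, 0.006 m fully down (3 N); springs back up. From 0.0055 m down it frees the cartridge, which pops 4 mm out and then lies loose on the ledge, stem in the bore, to be drawn out level (the stem keeps the button part down). A stem going in pushes it down; back at 0 once locked.
- latch3 (a joint): Latch of port 3: steel thumb button 20 x 18 mm, top centre 14 mm behind the mouth, 22 mm above the axis, 7 mm proud. 0 up, 0.006 m fully down (3 N); springs back up. From 0.0055 m down it frees the cartridge, which pops 4 mm out and then lies loose on the ledge, stem in the bore, to be drawn out level (the stem keeps the button part down). A stem going in pushes it down; back at 0 once locked.
- panel: Dry-air panel, fixed: grey base plate 185 x 210 mm, three sockets 72 mm apart along its y (port 1 at +y), behind them a block 100 mm high (from 40 mm behind the mouths) with a gauge 164 mm high in the middle (from 76 mm behind). Origin on the table below port 2's mouth; x the way cartridges are pushed in. Panel and drawer unit may swap sides from start to start.
- drawer_handle (a point): Middle of the bar handle of the upper drawer of the white drawer unit (300 mm wide, 145 mm high): level steel bar 11 mm thick, 120 mm long along y, 35 mm in front of the drawer's face, 110 mm above the table. x axis: from the handle towards the unit (the drawer opens along -x). The flat lower drawer is not used.
- drawer (a joint): Upper drawer: 0 closed, grows as it is pulled open, 0.20 m at the stop; takes about 2 to 6 N, stays where it is left. Starts closed or a little ajar. Its inner floor, 218 mm along x by 258 mm along y and 60 mm above the table, is centred 165 mm behind the handle; side walls 44 mm above the floor (front 70 mm). At 0.19 m the floor's centre is 75 mm in front of the unit.
- tray_in (a point): Centre of the inner floor of the loose steel return tray (500 g): 210 mm along x, 190 mm along y, 35 mm high, walls 4 mm thick, floor 4 mm above the table.
- bottle: Amber bottle 72 mm wide, 170 mm high; not part of the job. Origin at the centre of its underside.
- jar: Glass jar 64 mm wide, 90 mm high; not part of the job. Origin at the centre of its underside.
- slidebox: Wooden slide box 60 x 100 x 34 mm; not part of the job. Origin at the centre of its underside.
There are look-alikes about, which are no part of the job. Leave any yellow look-alike of the old1 alone.

How it is judged:
By the outcome, as a careful person would: the job done as asked, in the order asked, and still so for the second after the job is handed in, with the robot touching nothing.
Of old1, old2, old3 only 1 to 2 are there at a start; the rules pass over those that are not, and their reading is None.
At some moment in a run one of tray may be knocked a few centimetres aside while the robot is not near it.
Once in a run the grip may slacken for a moment while it holds something.
It also fails if it takes over 210 s, if anything falls off the work surface, if the arm or the gripper's body presses on something with over 40 N, if the wrist force passes 120 N, or if a joint passes its speed limit or range.

## Working session

There is one attempt and no reset: what is moved stays moved. The work goes in short steps, Python scripts to look and compute and a tool call to move; the robot and the scene stay as the last step left them, time stands still between calls to the robot, and variables do not carry over. Pictures are saved under pics/ and viewed, at most 14 in all, crops included, and the job is handed in when it is done.

Besides the shell and the picture viewer there is one more tool, called after "Request:" by a JSON object that holds its "fn" and its "kwargs". jog_arm: Moves the arm, as the interface text tells. Its arguments: {"type":"object","properties":{"travel":{"type":"array"},"dr":{"type":"array"},"claw":{"type":"array"},"newtons":{"type":"number"}},"required":["travel","dr","claw"]}

```bash
mkdir -p pics; python3 - <<'E'
from plant import r
import cv2
print(r.get_state())
for n in ("scene","top"):
    c=r.capture(n); cv2.imwrite(f"pics/{n}0.png",c["pixels"][:,:,::-1]); print(n,c["fx"],c["fy"],c["cx"],c["cy"],c["position"],c["attitude"],[k for k in c])
E
```

```text
{'time_s': 0.0, 'joints': array([ 8.65800446e+01,  2.05921314e+01,  6.34294017e-01, -2.13024207e-02,
       -7.01368725e+01, -1.65071710e+01]), 'qd': array([ 0.02684112,  0.02198061, -0.00311477, -0.01803322,  0.02842915,
       -0.0149011 ]), 'joint_torque': array([-2.18263383e-03, -5.82717276e+01,  2.93053025e+01,  6.99723065e+00,
        6.76953845e-03, -1.62989627e-04]), 'tcp_pos': array([0.22990469, 0.63411397, 0.22561507]), 'eef_rot': array([ 1.79903503e+02, -7.71296113e-03, -1.99343745e+01]), 'contact_force': array([ 0.84019716, -0.22821975, -0.12535351]), 'moment': array([-0.0149729 , -0.03446758,  0.00377543]), 'gripper_force': 0.0, 'gripper_width': 0.087296125907507}
scene 520.983500020521 520.983500020521 323.99702545746464 244.6648790487377 [ 1.217624   -0.36513516  1.26743856] [33.70716219 -0.22127329 56.07829366] ['pixels', 'range_z', 'fx', 'fy', 'cx', 'cy', 'position', 'attitude']
top 488.9433562884852 488.9433562884852 324.94524929473715 232.50771178920414 [0.46050817 0.07156539 1.24428112] [  6.11518095  -1.10135267 -89.13039528] ['pixels', 'range_z', 'fx', 'fy', 'cx', 'cy', 'position', 'attitude']
```

View pics/scene0.png

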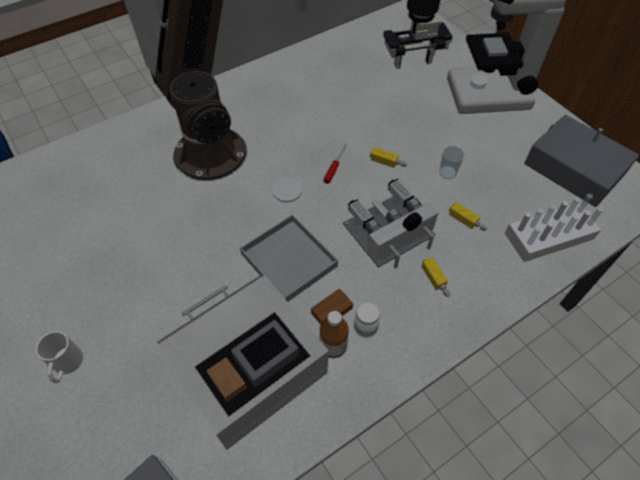

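View pics/top0.png

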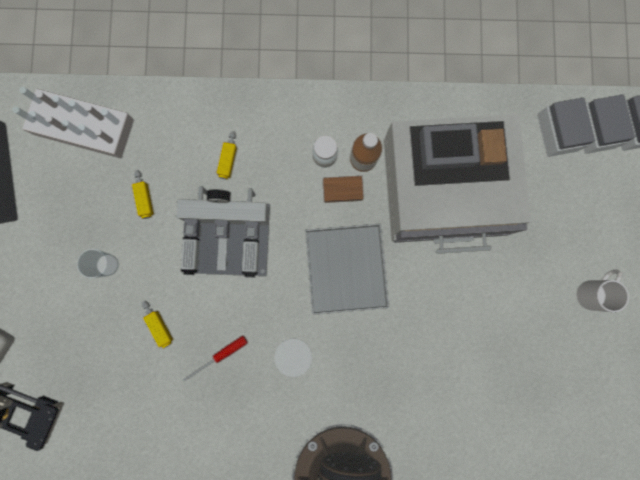

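The scene view shows the panel at about (390,225) with two spent cartridges in it, the tray at (290,258), the drawer unit at (240,350), and the bottle, jar and slide box at (335,330). The top view shows cartridges in the left (190,250) and right (250,250) ports, which are ports 1 and 3, with port 2 at (221,245) empty. The handle is at (463,246) and the tray at (346,270). The candidates for old cartridges are the aluminium ones in the ports at (190,250) and (250,250). The yellow look-alikes at (227,158), (142,197) and (157,328) are to be left alone.

```bash
cat > h.py <<'E'
import numpy as np, cv2
from plant import r
from scipy.spatial.transform import Rotation as R
def cloud(c):
    v,u=np.mgrid[0:480,0:640]; d=c["range_z"].astype(float)
    P=np.stack([(u-c["cx"])/c["fx"]*d,-(v-c["cy"])/c["fy"]*d,-d],-1)
    return P@R.from_euler("xyz",c["attitude"],degrees=True).as_matrix().T+c["position"]
def ray(c,uv,z):
    d=R.from_euler("xyz",c["attitude"],degrees=True).apply([(uv[0]-c["cx"])/c["fx"],-(uv[1]-c["cy"])/c["fy"],-1]); p=np.array(c["position"])
    return p+d*(z-p[2])/d[2]
def st():
    s=r.get_state(); print("t",round(s["time_s"],2),"tcp",s["tcp_pos"].round(4),"rpy",s["eef_rot"].round(2),"F",s["contact_force"].round(1),"w",round(s["gripper_width"],4),"gf",round(float(s["gripper_force"]),1),"j",s["joints"].round(0))
E
python3 - <<'E'
from h import *
Z=dict(port1=.075,port2=.075,port3=.075,latch1=.097,latch2=.097,latch3=.097,drawer_handle=.11,tray_in=.004,old1=.075,old2=.075,old3=.075,panel=0,bottle=0,jar=0,slidebox=0)
for cam in ("top","scene"):
    c=r.capture(cam); 
    for n,z in Z.items():
        for d in r.tip_of(n,cam)[:3]: print(cam,n,round(d["conf"],2),np.round(d["at"],1),ray(c,d["at"],z).round(4))
    if cam=="top":
        P=cloud(c); img=c["pixels"]; np.save("P0.npy",P)
        cv2.imwrite("pics/crop0.png",cv2.resize(img[170:290,165:285,::-1],None,fx=5,fy=5,interpolation=cv2.INTER_CUBIC))
        print("table z",np.median(P[330:400,420:560,2]))
        # bodies: depth slab near z=.092
        for a,b in ((178,205),(238,262),(210,232)):
            q=P[215:280,a:b].reshape(-1,3); q=q[(q[:,2]>.085)&(q[:,2]<.099)]
            print(a,len(q),q.min(0).round(4),q.max(0).round(4),cv2.minAreaRect((q[:,:2]*1000).astype(np.float32)))
        q=P[190:225,170:275].reshape(-1,3); q=q[(q[:,2]>.095)&(q[:,2]<.106)]; print("block",cv2.minAreaRect((q[:,:2]*1000).astype(np.float32)),len(q))
        q=P[232:260,430:500].reshape(-1,3); q=q[(q[:,2]>.1)&(q[:,2]<.125)]; print("handle",cv2.minAreaRect((q[:,:2]*1000).astype(np.float32)),len(q))
        q=P[215:325,295:395].reshape(-1,3); q=q[(q[:,2]>.028)&(q[:,2]<.042)]; print("tray",cv2.minAreaRect((q[:,:2]*1000).astype(np.float32)),len(q))
        q=P[110:245,380:535].reshape(-1,3); q=q[(q[:,2]>.135)&(q[:,2]<.152)]; print("unit",cv2.minAreaRect((q[:,:2]*1000).astype(np.float32)),len(q))
E
```

```text
top port1 0.59 [251.  234.4] [0.5785 0.2282 0.075 ]
top port1 0.55 [192.4 240.8] [0.5608 0.3673 0.075 ]
top port2 0.59 [251.  234.4] [0.5785 0.2282 0.075 ]
top port2 0.55 [192.4 240.8] [0.5608 0.3673 0.075 ]
top port3 0.59 [251.  234.4] [0.5785 0.2282 0.075 ]
top port3 0.55 [192.4 240.8] [0.5608 0.3673 0.075 ]Traceback (most recent call last):
  File "<stdin>", line 6, in <module>
ValueError: it knows: bottle, drawer_handle, fresh1, fresh2, fresh3, jar, old, panel, port, slidebox, tray_in
```

```bash
cat > m.py <<'E'
from h import *
Z=dict(port=.075,drawer_handle=.11,tray_in=.004,old=.075,panel=0)
for cam in ("scene","top"):
    c=r.capture(cam); 
    for n,z in Z.items():
        for d in r.tip_of(n,cam)[:4]: print(cam,n,round(d["conf"],2),np.round(d["at"],1),ray(c,d["at"],z).round(4))
P=cloud(c); img=c["pixels"]; np.save("P0.npy",P)
cv2.imwrite("pics/crop0.png",cv2.resize(img[170:290,165:285,::-1],None,fx=5,fy=5,interpolation=cv2.INTER_CUBIC))
print("table z",np.median(P[330:400,420:560,2]))
def rect(name,a,b,z0,z1,x0=170):
    q=P[a[0]:a[1],b[0]:b[1]].reshape(-1,3); q=q[(q[:,2]>z0)&(q[:,2]<z1)]
    print(name,len(q),q.mean(0).round(4),q.min(0).round(4),q.max(0).round(4),cv2.minAreaRect((q[:,:2]*1000).astype(np.float32)))
rect("b1",(215,280),(178,205),.085,.0995); rect("b3",(215,280),(238,262),.085,.0995); rect("b2",(215,280),(210,232),.08,.0995)
rect("block",(190,225),(170,275),.0975,.106)
rect("handle",(235,260),(430,500),.1,.125); rect("tray",(215,325),(295,395),.028,.042); rect("unit",(110,245),(380,535),.137,.153)
E
python3 m.py
```

```text
scene port 0.85 [369.4 222.4] [0.5687 0.2319 0.075 ]
scene port 0.83 [409.9 199.9] [0.5692 0.3789 0.075 ]
scene port 0.77 [393.1 211.7] [0.576  0.3113 0.075 ]
scene drawer_handle 0.61 [205.4 299.4] [ 0.5511 -0.2679  0.11  ]
scene tray_in 0.95 [290.5 260.1] [5.117e-01 1.000e-04 4.000e-03]
scene old 0.95 [361.  212.5] [0.5271 0.2328 0.075 ]
scene old 0.94 [433.7 268.8] [0.7873 0.283  0.075 ]
scene old 0.78 [458.8 215.1] [0.6902 0.4602 0.075 ]
scene old 0.73 [385.2 160.7] [0.4067 0.4133 0.075 ]
scene panel 0.75 [385.9 226.3] [0.567  0.3019 0.    ]
top port 0.82 [218.4 238.5] [0.5673 0.3057 0.075 ]
top port 0.57 [191.  237.9] [0.5677 0.3709 0.075 ]
top drawer_handle 0.58 [461.8 247.8] [ 0.5519 -0.269   0.11  ]
top tray_in 0.58 [345.4 268.1] [ 0.504  -0.0035  0.004 ]
top tray_in 0.5 [460.1 248.7] [ 0.5581 -0.2964  0.004 ]
top old 0.98 [158.6 329.9] [0.3502 0.4368 0.075 ]
top old 0.98 [226.1 156.7] [0.7677 0.2947 0.075 ]
top old 0.79 [143.3 199.4] [0.6587 0.4892 0.075 ]
top old 0.78 [248.9 257.7] [0.5226 0.2315 0.075 ]
top panel 0.62 [362.  161.7] [ 0.7813 -0.044   0.    ]
top panel 0.61 [
[... 692 characters left out ...]
7 0.0975] [0.6573 0.4034 0.1058] ((626.1366577148438, 298.7490539550781), (209.70542907714844, 58.5681266784668), 88.75444030761719)
handle 359 [ 0.5549 -0.2665  0.1138] [ 0.5388 -0.3352  0.1   ] [ 0.5829 -0.1932  0.1227] ((563.2035522460938, -264.2928466796875), (40.71586227416992, 139.41595458984375), 4.427555561065674)
tray 596 [ 0.5086 -0.0134  0.0346] [ 0.3895 -0.1204  0.0281] [0.6364 0.1    0.0419] ((512.685791015625, -16.832870483398438), (226.75540161132812, 218.91104125976562), 5.7568535804748535)
unit 10722 [ 0.7053 -0.2552  0.1459] [ 0.5843 -0.4175  0.137 ] [ 0.8644 -0.0976  0.153 ] ((720.2255249023438, -257.918701171875), (268.3936767578125, 302.5939636230469), 4.333034038543701)
```

View pics/crop0.png

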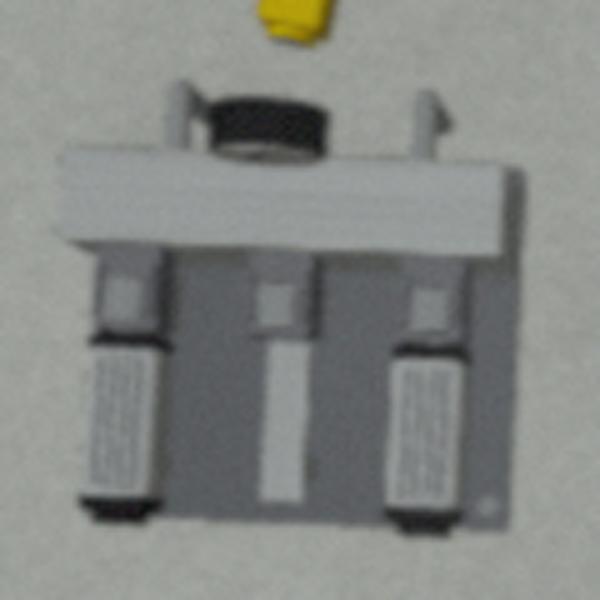

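The crop shows aluminium, not yellow, cartridges in port 1 at about (123,420) and port 3 at (430,430). The empty middle port 2, with its bare ledge, is at (285,390). I'll refine the poses.

```bash
cat > m2.py <<'E'
from h import *
P=np.mean([cloud(r.capture("top")) for _ in range(8)],0)
S=np.mean([cloud(r.capture("scene")) for _ in range(8)],0)
def sel(P,x,y,z):
    q=P.reshape(-1,3); return q[(q[:,0]>x[0])&(q[:,0]<x[1])&(q[:,1]>y[0])&(q[:,1]<y[1])&(q[:,2]>z[0])&(q[:,2]<z[1])]
def mid(q,ax,lo,hi,n):  # bin along ax, mid of extent in the other
    o=[]
    for a in np.linspace(lo,hi,n+1)[:-1]:
        b=q[(q[:,ax]>=a)&(q[:,ax]<a+(hi-lo)/n)]
        if len(b)>3: o.append((a+(hi-lo)/n/2,b[:,1-ax].min(),b[:,1-ax].max()))
    o=np.array(o); m=(o[:,1]+o[:,2])/2; f=np.polyfit(o[:,0],m,1); return np.degrees(np.arctan(f[0])),f, (o[:,2]-o[:,1]).mean()
for n,Q in (("top",P),("scene",S)):
    print(n)
    for k,y in ((1,.371),(3,.2285)):
        q=sel(Q,(.47,.563),(y-.03,y+.03),(.088,.096)); print(k,len(q),"x",np.percentile(q[:,0],[1,99]).round(4),"z",np.median(q[:,2]).round(4)); a=mid(q,0,.49,.56,8); print("yaw",a[0],"y at .525",np.polyval(a[1],.525),"w",a[2])
    q=sel(Q,(.58,.67),(.17,.43),(.0985,.103)); a=mid(q,1,.21,.39,12); print("block yaw",-a[0],"x at .3",np.polyval(a[1],.3),"w",a[2], "y",q[:,1].min(),q[:,1].max())
    q=sel(Q,(.53,.575),(-.36,-.17),(.106,.125)); a=mid(q,1,-.31,-.22,8); print("handle yaw",-a[0],"x at -.266",np.polyval(a[1],-.266),"w",a[2],"y",q[:,1].min(),q[:,1].max(),"z",np.median(q[:,2]))
    q=sel(Q,(.37,.65),(-.15,.13),(.03,.04)); print("tray",cv2.minAreaRect((q[:,:2]*1000).astype(np.float32)))
    q=sel(Q,(.57,.9),(-.45,-.05),(.14,.15)); a=mid(q,0,.65,.8,10); print("unit yaw",a[0],"y@.6",np.polyval(a[1],.6))
E
python3 m2.py
```

```text
top
1 439 x [0.4881 0.5612] z 0.0912
yaw -1.0376539057035277 y at .525 0.373064746849921 w 0.03157104895909063
3 466 x [0.4836 0.5612] z 0.0913
yaw -1.3771215758450728 y at .525 0.22891022131660027 w 0.03160528838097563
block yaw -2.2847122622687794 x at .3 0.6297211669731624 w 0.04757541621405054 y 0.1939267356281706 0.4033003574228625
handle yaw 0.6374403299924328 x at -.266 0.5492943681393573 w 0.011585172110100711 y -0.33434630171613 -0.20564470698384751 z 0.11431136934087399
tray ((514.1854248046875, -30.180526733398438), (226.72789001464844, 246.03109741210938), 5.841214656829834)
unit yaw 8.53218707208841 y@.6 -0.2733288009617115
scene
1 200 x [0.4906 0.5619] z 0.0902
yaw -2.814660868741744 y at .525 0.3725314316822838 w 0.030280284186165872
3 240 x [0.4864 0.5626] z 0.0899
yaw -1.653160611431189 y at .525 0.22869179395015166 w 0.030541367425100614
block yaw 1.0354523898673007 x at .3 0.6301074789687767 w 0.033540288581785566 y 0.1939840040482101 0.4024836551839008
handle yaw 0.7817721044404382 x at -.266 0.5511612079100232 w 0.011915340833925203 y -0.33487409428181125 -0.2074159402683996 z 0.11277905741147111
tray ((504.44873046875, -3.8330612182617188), (211.94775390625, 190.6610107421875), 5.375865936279297)
unit yaw 8.993668975822962 y@.6 -0.27529690759871916
```

```bash
cat > m3.py <<'E'
from h import *
c=r.capture("top"); P=cloud(c)
for n,u in (("b1",(189.6,230)),("b2",(220.6,231)),("b3",(251,231.6))): print(n,ray(c,u,.097).round(4),P[int(u[1]),int(u[0])].round(4))
g=cv2.cvtColor(c["pixels"],cv2.COLOR_RGB2GRAY)
q=P.reshape(-1,3)
def s(x,y,z): return q[(q[:,0]>x[0])&(q[:,0]<x[1])&(q[:,1]>y[0])&(q[:,1]<y[1])&(q[:,2]>z[0])&(q[:,2]<z[1])]
h=s((.535,.565),(-.33,-.21),(.109,.12))
v=cv2.fitLine((h[:,:2]*1000).astype(np.float32),cv2.DIST_HUBER,0,.01,.01).ravel(); print("handle",len(h),v,np.degrees(np.arctan2(v[1],v[0])))
u=s((.57,.9),(-.43,-.07),(.142,.149)); 
e=[]
for y in np.arange(-.39,-.12,.01):
    b=u[abs(u[:,1]-y)<.005]; e.append((y,b[:,0].min()))
e=np.array(e); print("front edge",np.degrees(-np.arctan(np.polyfit(e[:,0],e[:,1],1)[0])),np.polyval(np.polyfit(e[:,0],e[:,1],1),-.266), e[::6].round(3).tolist())
E
python3 m3.py
```

```text
b1 [0.5842 0.3694 0.097 ] [0.5843 0.3711 0.0958]
b2 [0.5831 0.2968 0.097 ] [0.5832 0.2984 0.0961]
b3 [0.5829 0.2255 0.097 ] [0.5837 0.2248 0.1027]
handle 265 [ 6.6563785e-02 -9.9778217e-01  5.4908228e+02 -2.7022211e+02] -86.18335
front edge 4.472040992690276 0.5999152084761009 [[-0.39, 0.61], [-0.33, 0.604], [-0.27, 0.601], [-0.21, 0.596], [-0.15, 0.59]]
```

Request:
{"fn": "jog_arm", "kwargs": {"travel": [[0, 0, 0], [0, 0, 0], [0, 0, 0], [0, 0, 0], [0, 0, 0], [0, 0, 0], [0, 0, 0], [0, 0, 0], [0, 0, 0], [0, 0, 0]], "dr": [[0, 0, 0.01], [0, 0, 0.02], [0, 0, 0.04], [0, 0, 0.05], [0, 0, 0.05], [0, 0, 0.05], [0, 0, 0.05], [0, 0, 0.05], [0, 0, 0.05], [0, 0, 0.05]], "claw": [0, 0, 0, 0, 0, 0, 0, 0, 0, 0], "newtons": 30}}

```text
time_s: 3.0
tcp_pos: [0.2301, 0.6346, 0.2266]
eef_rot: [180.0, -0.0, -37.9]
contact_force: [0.5, 1.1, 0.3]
gripper_width: 0.0004
gripper_force: 0.0
```

Request:
{"fn": "jog_arm", "kwargs": {"travel": [[0.12, 0, 0], [0.24, 0, 0], [0.36, -0.01, 0], [0.48, -0.01, 0], [0.6, -0.015, 0], [0.72, -0.02, 0.03], [0.84, -0.02, 0.08], [0.883, -0.02, 0.15], [0.883, -0.02, 0.15], [0.883, -0.02, 0.15]], "dr": [[0, 0, -0.025], [0, 0, -0.05], [0, 0, -0.075], [0, 0, -0.1014], [0, 0, -0.1014], [0, 0, -0.1014], [0, 0, -0.1014], [0, 0, -0.1014], [0, 0, -0.1014], [0, 0, -0.1014]], "claw": [0, 0, 0, 0, 0, 0, 0, 0, 0, 0]}}

```text
time_s: 4.25
tcp_pos: [0.5847, 0.3716, 0.1523]
eef_rot: [-180.0, -0.0, -1.4]
contact_force: [1.3, 0.5, 1.0]
gripper_width: 0.0004
gripper_force: 0.0
```

```bash
python3 -c "
from h import *
st()"
```

```text
t 4.25 tcp [0.5847 0.3716 0.1523] rpy [-1.7999e+02 -4.0000e-02 -1.4100e+00] F [1.3 0.5 1. ] w 0.0004 gf 0.0 j [ 49.  25.  -2.   0. -62.  40.]
```

Request:
{"fn": "jog_arm", "kwargs": {"travel": [[0, 0, 0.05], [0, 0, 0.09], [0, 0, 0.1], [0, 0, 0.106], [0, 0, 0.112], [0, 0, 0.118], [0, 0, 0.12], [0, 0, 0.122], [0, 0, 0.123], [0, 0, 0.123]], "dr": [[0, 0, 0], [0, 0, 0], [0, 0, 0], [0, 0, 0], [0, 0, 0], [0, 0, 0], [0, 0, 0], [0, 0, 0], [0, 0, 0], [0, 0, 0]], "claw": [0, 0, 0, 0, 0, 0, 0, 0, 0, 0]}}

```text
time_s: 5.5
tcp_pos: [0.585, 0.3716, 0.0913]
eef_rot: [-179.9, -0.1, -1.4]
contact_force: [-2.5, 1.3, 7.4]
gripper_width: 0.0006
gripper_force: 3.9
```

```bash
python3 -c "
from h import *
st()
c=r.capture('scene'); cv2.imwrite('pics/press1.png',cv2.resize(c['pixels'][140:280,320:480,::-1],None,fx=4,fy=4))"
```

```text
t 5.5 tcp [0.585  0.3716 0.0913] rpy [-1.7994e+02 -8.0000e-02 -1.4000e+00] F [-2.5  1.3  7.4] w 0.0006 gf 3.9 j [ 49.  28.  -6.   0. -56.  40.]
```

View pics/press1.png

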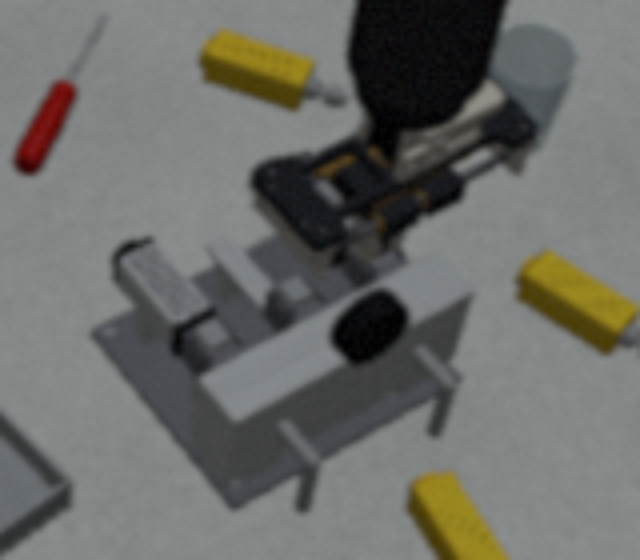

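The view shows the closed fingers on port 1's button at about (370,240), and the 7 N reading says it has bottomed. Now I'll press port 3's button.

Request:
{"fn": "jog_arm", "kwargs": {"travel": [[0, 0, -0.05], [0, 0.04, -0.1], [0, 0.15, -0.1], [0, 0.26, -0.1], [0, 0.288, -0.08], [0, 0.288, -0.03], [0, 0.288, -0.014], [0, 0.288, -0.006], [0, 0.288, 0.0], [0, 0.288, 0.0]], "dr": [[0, 0, 0], [0, 0, 0], [0, 0, 0], [0, 0, 0], [0, 0, 0], [0, 0, 0], [0, 0, 0], [0, 0, 0], [0, 0, 0], [0, 0, 0]], "claw": [0, 0, 0, 0, 0, 0, 0, 0, 0, 0]}}

```text
time_s: 6.8
tcp_pos: [0.581, 0.2274, 0.0913]
eef_rot: [180.0, -0.0, -1.4]
contact_force: [-3.3, -3.5, 7.7]
gripper_width: 0.0006
gripper_force: 3.7
```

Request:
{"fn": "jog_arm", "kwargs": {"travel": [[0, 0, 0], [0, 0, -0.06], [0, 0, -0.12], [-0.04, 0, -0.14], [-0.1, 0, -0.14], [-0.13, 0, -0.14], [-0.13, 0, -0.14], [-0.13, 0, -0.14], [-0.13, 0, -0.14], [-0.13, 0, -0.14]], "dr": [[0, 0, 0], [0, 0, 0], [0, 0, 0], [0, 0, 0], [0, 0, 0], [0, 0, 0], [0, 0, 0], [0, 0, 0], [0, 0, 0], [0, 0, 0]], "claw": [0, 0, 0, 0.6, 0.6, 0.6, 0.6, 0.6, 0.6, 0.6]}}

```text
time_s: 8.05
tcp_pos: [0.5162, 0.2286, 0.1597]
eef_rot: [180.0, 0.0, -1.4]
contact_force: [0.4, -0.7, -0.2]
gripper_width: 0.0521
gripper_force: 0.0
```

```bash
cat > m4.py <<'E'
from h import *
st()
for cam in ("top","scene"):
    c=r.capture(cam); q=cloud(c).reshape(-1,3)
    for k,y in ((1,.3728),(3,.2288)):
        m=(q[:,0]>.46)&(q[:,0]<.563)&(abs(q[:,1]-y)<.03)&(q[:,2]>.086)&(q[:,2]<.096); b=q[m]
        if len(b): print(cam,k,len(b),np.percentile(b[:,0],[1,99]).round(4),((b[:,1].min()+b[:,1].max())/2).round(4))
E
python3 m4.py
```

```text
t 8.05 tcp [0.5162 0.2286 0.1597] rpy [ 1.7998e+02  2.0000e-02 -1.4500e+00] F [ 0.4 -0.7 -0.2] w 0.0521 gf 0.0 j [ 44.  13. -19.   0. -58.  45.]
top 3 49 [0.4741 0.5341] 0.2312
scene 1 225 [0.4851 0.562 ] 0.3711
scene 3 256 [0.484  0.5628] 0.2273
```

Request:
{"fn": "jog_arm", "kwargs": {"travel": [[0, 0, 0.06], [0, 0, 0.12], [0, 0, 0.17], [0, 0, 0.19], [0, 0, 0.19], [0, 0, 0.19], [0, 0, 0.19], [0, 0, 0.19], [0, 0, 0.19], [0, 0, 0.19]], "dr": [[0, 0, 0], [0, 0, 0], [0, 0, 0], [0, 0, 0], [0, 0, 0], [0, 0, 0], [0, 0, 0], [0, 0, 0], [0, 0, 0], [0, 0, 0]], "claw": [0.6, 0.6, 0.6, 0.6, 0.6, 0.2, 0.2, 0.2, 0.2, 0.2], "newtons": 30}}

```text
time_s: 9.4
tcp_pos: [0.5164, 0.2291, 0.0659]
eef_rot: [-180.0, -0.1, -1.4]
contact_force: [-1.3, 0.8, 6.4]
gripper_width: 0.0338
gripper_force: 30.0
```

Request:
{"fn": "jog_arm", "kwargs": {"travel": [[-0.01, 0, 0], [-0.02, 0, 0], [-0.035, 0, 0], [-0.05, 0, 0], [-0.07, 0, 0], [-0.09, 0, 0], [-0.11, 0, 0], [-0.11, 0, 0], [-0.11, 0, 0], [-0.11, 0, 0]], "dr": [[0, 0, 0], [0, 0, 0], [0, 0, 0], [0, 0, 0], [0, 0, 0], [0, 0, 0], [0, 0, 0], [0, 0, 0], [0, 0, 0], [0, 0, 0]], "claw": [0.2, 0.2, 0.2, 0.2, 0.2, 0.2, 0.2, 0.2, 0.2, 0.2]}}

```text
time_s: 10.65
tcp_pos: [0.4609, 0.2299, 0.0647]
eef_rot: [180.0, 0.0, -1.4]
contact_force: [-0.4, 0.7, -2.8]
gripper_width: 0.0337
gripper_force: 30.0
```

```bash
cat > tray.py <<'E'
from h import *
st()
def sel(q,x,y,z): return q[(q[:,0]>x[0])&(q[:,0]<x[1])&(q[:,1]>y[0])&(q[:,1]<y[1])&(q[:,2]>z[0])&(q[:,2]<z[1])]
for cam,z in (("scene",.004),("top",.004)):
    c=r.capture(cam); q=cloud(c).reshape(-1,3)
    b=sel(q,(.35,.67),(-.125,.15),(.031,.038)); rt=cv2.minAreaRect((b[:,:2]*1000).astype(np.float32)); print(cam,len(b),rt,[ (round(d["conf"],2),ray(c,d["at"],z).round(4)) for d in r.tip_of("tray_in",cam)[:2]])
c=r.capture("scene"); cv2.imwrite("pics/s%d.png"%int(r.get_state()["time_s"]*100),c["pixels"][140:340,180:480,::-1].repeat(2,0).repeat(2,1))
E
python3 tray.py; ls pics
```

```text
t 10.65 tcp [0.4609 0.2299 0.0647] rpy [ 1.7997e+02  3.0000e-02 -1.4400e+00] F [-0.4  0.7 -2.8] w 0.0337 gf 30.0 j [ 48.  15. -31.  -0. -44.  40.]
scene 319 ((505.02130126953125, -3.61260986328125), (212.82388305664062, 191.44407653808594), 5.999724864959717) [(0.93, array([0.5061, 0.01  , 0.004 ]))]
top 473 ((523.4094848632812, -16.50029754638672), (247.9175567626953, 220.4396209716797), 5.754643440246582) [(0.81, array([ 0.5022, -0.0053,  0.004 ]))]
crop0.png
press1.png
s1090.png
scene0.png
top0.png
```

Request:
{"fn": "jog_arm", "kwargs": {"travel": [[0, 0, -0.08], [0.0, 0.06, -0.12], [0.02, 0.17, -0.12], [0.03, 0.28, -0.12], [0.05, 0.39, -0.12], [0.062, 0.5, -0.12], [0.062, 0.54, -0.12], [0.062, 0.54, -0.08], [0.062, 0.54, -0.08], [0.062, 0.54, -0.08]], "dr": [[0, 0, 0], [0, 0, 0], [0, 0, -0.01], [0, 0, -0.019], [0, 0, -0.019], [0, 0, -0.019], [0, 0, -0.019], [0, 0, -0.019], [0, 0, -0.019], [0, 0, -0.019]], "claw": [0.2, 0.2, 0.2, 0.2, 0.2, 0.2, 0.2, 0.2, 0.2, 0.2]}}

```text
time_s: 12.15
tcp_pos: [0.4855, -0.0404, 0.1055]
eef_rot: [180.0, -0.0, 5.4]
contact_force: [0.7, 0.6, -2.2]
gripper_width: 0.0339
gripper_force: 30.0
```

```bash
python3 tray.py
```

```text
t 12.15 tcp [ 0.4855 -0.0404  0.1055] rpy [ 1.7999e+02 -1.0000e-02  5.4500e+00] F [ 0.7  0.6 -2.2] w 0.0339 gf 30.0 j [ 18.  10. -32.   0. -48.  77.]
scene 235 ((507.27325439453125, -4.228729248046875), (209.70962524414062, 192.77490234375), 4.996581077575684) [(0.81, array([0.5031, 0.0018, 0.004 ]))]
top 244 ((528.3286743164062, -13.415504455566406), (256.24859619140625, 217.5058135986328), 4.581677436828613) []
```

Request:
{"fn": "jog_arm", "kwargs": {"travel": [[0, 0, 0.08], [0, 0, 0.15], [0, 0, 0.18], [0, 0, 0.187], [0, 0, 0.187], [0, 0, 0.187], [0, 0, 0.187], [0, 0, 0.187], [0, 0, 0.1], [0, 0, 0]], "dr": [[0, 0, 0], [0, 0, 0], [0, 0, 0], [0, 0, 0], [0, 0, 0], [0, 0, 0], [0, 0, 0], [0, 0, 0], [0, 0, 0], [0, 0, 0]], "claw": [0.2, 0.2, 0.2, 0.2, 0.2, 0.52, 0.52, 0.52, 0.52, 0.52]}}

```text
time_s: 13.65
tcp_pos: [0.4845, -0.0408, 0.1055]
eef_rot: [180.0, 0.1, 5.4]
contact_force: [1.6, 0.8, -0.3]
gripper_width: 0.0453
gripper_force: 0.0
```

```bash
python3 tray.py; ls pics
```

```text
t 13.65 tcp [ 0.4845 -0.0408  0.1055] rpy [1.7997e+02 1.5000e-01 5.4200e+00] F [ 1.6  0.8 -0.3] w 0.0453 gf 0.0 j [ 18.  10. -32.  -0. -48.  77.]
scene 443 ((506.80169677734375, -4.422309875488281), (211.97164916992188, 192.27767944335938), 4.912377834320068) [(0.64, array([0.5071, 0.006 , 0.004 ]))]
top 238 ((527.8331909179688, -14.382705688476562), (256.06768798828125, 217.96665954589844), 5.042239189147949) [(0.24, array([ 0.5476, -0.2983,  0.004 ]))]
crop0.png
press1.png
s1090.png
s1240.png
s1390.png
scene0.png
top0.png
```

Request:
{"fn": "jog_arm", "kwargs": {"travel": [[0, 0, -0.06], [0, -0.08, -0.11], [0.03, -0.2, -0.11], [0.05, -0.32, -0.11], [0.08, -0.44, -0.11], [0.1, -0.56, -0.11], [0.12, -0.68, -0.11], [0.14, -0.78, -0.11], [0.146, -0.817, -0.11], [0.146, -0.817, -0.11]], "dr": [[0, 0, 0], [0, 0, 0], [0, 0, 0.01], [0, 0, 0.019], [0, 0, 0.019], [0, 0, 0.019], [0, 0, 0.019], [0, 0, 0.019], [0, 0, 0.019], [0, 0, 0.019]], "claw": [0.52, 0.6, 0.6, 0.6, 0.6, 0.6, 0.6, 0.6, 0.6, 0.6]}}

```text
time_s: 15.15
tcp_pos: [0.5187, 0.3733, 0.158]
eef_rot: [179.9, 0.1, -1.4]
contact_force: [-0.5, -0.1, -0.4]
gripper_width: 0.0524
gripper_force: 0.0
```

Request:
{"fn": "jog_arm", "kwargs": {"travel": [[0, 0, 0], [0, 0, 0.06], [0, 0, 0.12], [0, 0, 0.17], [0, 0, 0.192], [0, 0, 0.192], [0, 0, 0.192], [0, 0, 0.192], [0, 0, 0.192], [0, 0, 0.192]], "dr": [[0, 0, 0], [0, 0, 0], [0, 0, 0], [0, 0, 0], [0, 0, 0], [0, 0, 0], [0, 0, 0], [0, 0, 0], [0, 0, 0], [0, 0, 0]], "claw": [0.6, 0.6, 0.6, 0.6, 0.6, 0.6, 0.2, 0.2, 0.2, 0.2]}}

```text
time_s: 16.4
tcp_pos: [0.5197, 0.3734, 0.065]
eef_rot: [-179.9, -0.1, -1.4]
contact_force: [-0.9, -0.3, 5.8]
gripper_width: 0.0335
gripper_force: 30.0
```

Request:
{"fn": "jog_arm", "kwargs": {"travel": [[-0.01, 0, 0], [-0.02, 0, 0], [-0.035, 0, 0], [-0.05, 0, 0], [-0.07, 0, 0], [-0.09, 0, 0], [-0.11, 0, 0], [-0.12, 0, 0], [-0.12, 0, 0], [-0.12, 0, 0]], "dr": [[0, 0, 0], [0, 0, 0], [0, 0, 0], [0, 0, 0], [0, 0, 0], [0, 0, 0], [0, 0, 0], [0, 0, 0], [0, 0, 0], [0, 0, 0]], "claw": [0.2, 0.2, 0.2, 0.2, 0.2, 0.2, 0.2, 0.2, 0.2, 0.2]}}

```text
time_s: 17.65
tcp_pos: [0.4579, 0.3742, 0.0638]
eef_rot: [179.9, 0.1, -1.4]
contact_force: [-5.5, 1.0, 7.5]
gripper_width: 0.034
gripper_force: 30.0
```

```bash
python3 tray.py; ls pics
```

```text
t 17.65 tcp [0.4579 0.3742 0.0638] rpy [ 1.7995e+02  1.2000e-01 -1.4300e+00] F [-5.5  1.   7.5] w 0.034 gf 30.0 j [ 58.  22. -21.  -0. -47.  31.]
scene 536 ((504.99365234375, -3.4445343017578125), (212.83038330078125, 191.9307403564453), 6.266656875610352) [(0.84, array([0.5033, 0.0027, 0.004 ]))]
top 745 ((525.6549072265625, -15.635910034179688), (252.50738525390625, 219.1437225341797), 5.740715503692627) [(0.86, array([ 0.5074, -0.0131,  0.004 ]))]
crop0.png
press1.png
s1090.png
s1240.png
s1390.png
s1789.png
scene0.png
top0.png
```

View pics/s1789.png

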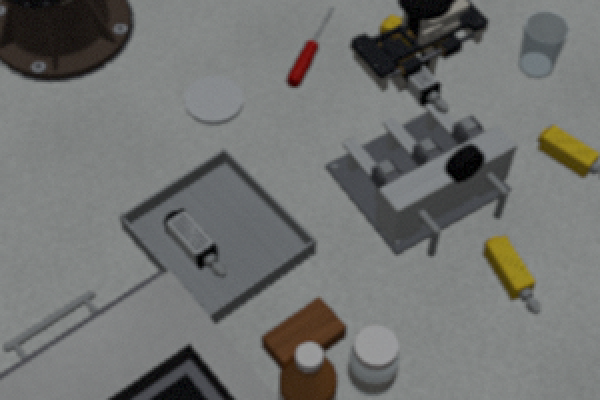

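Old 3 lies flat in the tray at about (195,240), and cartridge 1 is held clear of its port at (425,95). It goes to the tray next.

Request:
{"fn": "jog_arm", "kwargs": {"travel": [[0, 0, -0.08], [0.0, 0.06, -0.13], [0.02, 0.17, -0.13], [0.03, 0.28, -0.13], [0.05, 0.39, -0.13], [0.07, 0.5, -0.13], [0.075, 0.61, -0.13], [0.075, 0.676, -0.1], [0.075, 0.676, -0.08], [0.075, 0.676, -0.08]], "dr": [[0, 0, 0], [0, 0, 0], [0, 0, -0.01], [0, 0, -0.019], [0, 0, -0.019], [0, 0, -0.019], [0, 0, -0.019], [0, 0, -0.019], [0, 0, -0.019], [0, 0, -0.019]], "claw": [0.2, 0.2, 0.2, 0.2, 0.2, 0.2, 0.2, 0.2, 0.2, 0.2]}}

```text
time_s: 19.15
tcp_pos: [0.4871, 0.0353, 0.1027]
eef_rot: [180.0, 0.2, 5.4]
contact_force: [-0.0, -0.6, -0.9]
gripper_width: 0.0341
gripper_force: 30.0
```

```bash
python3 tray.py
```

```text
t 19.15 tcp [0.4871 0.0353 0.1027] rpy [179.96   0.19   5.35] F [-0.  -0.6 -0.9] w 0.0341 gf 30.0 j [ 27.  10. -32.  -0. -48.  68.]
scene 464 ((505.81915283203125, -5.167320251464844), (212.32901000976562, 189.7255096435547), 6.252487659454346) [(0.57, array([5.061e-01, 2.000e-04, 4.000e-03]))]
top 416 ((526.2705078125, -17.64459228515625), (254.4404296875, 222.47967529296875), 6.445758819580078) []
```

Request:
{"fn": "jog_arm", "kwargs": {"travel": [[0, 0, 0.08], [0, 0, 0.15], [0, 0, 0.175], [0, 0, 0.182], [0, 0, 0.182], [0, 0, 0.182], [0, 0, 0.182], [0, 0, 0.182], [0, 0, 0.1], [0, 0, 0]], "dr": [[0, 0, 0], [0, 0, 0], [0, 0, 0], [0, 0, 0], [0, 0, 0], [0, 0, 0], [0, 0, 0], [0, 0, 0], [0, 0, 0], [0, 0, 0]], "claw": [0.2, 0.2, 0.2, 0.2, 0.2, 0.52, 0.52, 0.52, 0.52, 0.52]}}

```text
time_s: 20.65
tcp_pos: [0.4877, 0.0352, 0.1045]
eef_rot: [179.9, 0.1, 5.4]
contact_force: [1.6, 1.1, -0.3]
gripper_width: 0.0456
gripper_force: 0.0
```

Request:
{"fn": "jog_arm", "kwargs": {"travel": [[0, 0, -0.1], [0, 0.05, -0.2], [0, 0.1, -0.23], [0.01, 0.2, -0.23], [0.02, 0.3, -0.23], [0.03, 0.4, -0.23], [0.05, 0.5, -0.23], [0.06, 0.6, -0.23], [0.067, 0.619, -0.23], [0.067, 0.619, -0.23]], "dr": [[0, 0, 0.02], [0, 0, 0.045], [0, 0, 0.07], [0, 0, 0.1], [0, 0, 0.13], [0, 0, 0.16], [0, 0, 0.19], [0, 0, 0.22], [0, 0, 0.253], [0, 0, 0.253]], "claw": [0.22, 0.22, 0.22, 0.22, 0.22, 0.22, 0.22, 0.22, 0.22, 0.22]}}

```text
time_s: 21.9
tcp_pos: [0.5507, -0.2702, 0.2185]
eef_rot: [179.9, 0.0, -85.8]
contact_force: [-1.2, 0.3, -0.6]
gripper_width: 0.0195
gripper_force: 0.0
```

Request:
{"fn": "jog_arm", "kwargs": {"travel": [[0, 0, 0], [0, 0, 0], [0, 0, 0], [0, 0, 0], [0, 0, 0], [0, 0, 0], [0, 0, 0], [0, 0, 0], [0, 0, 0], [0, 0, 0]], "dr": [[0, 0, 0], [0, 0, 0], [0, 0, 0], [0, 0, 0], [0, 0, 0], [0, 0, 0], [0, 0, 0], [0, 0, 0], [0, 0, 0], [0, 0, 0]], "claw": [0.22, 0.22, 0.22, 0.22, 0.22, 0.22, 0.22, 0.22, 0.22, 0.22]}}

```text
time_s: 23.15
tcp_pos: [0.551, -0.2693, 0.2191]
eef_rot: [-180.0, -0.0, -85.7]
contact_force: [-1.3, 0.2, -0.6]
gripper_width: 0.0195
gripper_force: 0.0
```

```bash
python3 tray.py; ls -t pics|head -1
```

```text
t 23.15 tcp [ 0.551  -0.2693  0.2191] rpy [-180.     -0.    -85.67] F [-1.3  0.2 -0.6] w 0.0195 gf 0.0 j [ -8.  15.  -8.   0. -67.  12.]
scene 759 ((505.6876220703125, -3.7424240112304688), (214.15280151367188, 191.64964294433594), 5.580239772796631) [(0.56, array([0.5142, 0.005 , 0.004 ]))]
top 884 ((503.1734924316406, -3.2212295532226562), (210.08917236328125, 189.95050048828125), 5.777416706085205) [(0.87, array([ 0.5007, -0.0081,  0.004 ])), (0.47, array([0.5828, 0.2392, 0.004 ]))]
s2340.png
```

Request:
{"fn": "jog_arm", "kwargs": {"travel": [[0, 0, 0.08], [0, 0, 0.14], [0, 0, 0.19], [0, 0, 0.22], [0, 0, 0.24], [0, 0, 0.256], [0, 0, 0.256], [0, 0, 0.256], [0, 0, 0.256], [0, 0, 0.256]], "dr": [[0, 0, 0], [0, 0, 0], [0, 0, 0], [0, 0, 0], [0, 0, 0], [0, 0, 0], [0, 0, 0], [0, 0, 0], [0, 0, 0], [0, 0, 0]], "claw": [0.22, 0.22, 0.22, 0.22, 0.22, 0.22, 0.22, 0.05, 0.05, 0.05]}}

```text
time_s: 24.65
tcp_pos: [0.5491, -0.2695, 0.0914]
eef_rot: [179.8, 0.0, -85.7]
contact_force: [-6.4, -1.2, 2.8]
gripper_width: 0.0101
gripper_force: 30.0
```

```bash
python3 -c "
from h import *
st()"
```

```text
t 24.65 tcp [ 0.5491 -0.2695  0.0914] rpy [ 1.7983e+02  2.0000e-02 -8.5680e+01] F [-6.4 -1.2  2.8] w 0.0101 gf 30.0 j [ -8.  21. -17.   0. -52.  12.]
```

Request:
{"fn": "jog_arm", "kwargs": {"travel": [[0, 0.03, 0], [0, 0.07, 0], [0, 0.12, 0], [0, 0.17, 0], [0, 0.22, 0], [0, 0.27, 0], [0, 0.32, 0], [0, 0.36, 0], [0, 0.38, 0], [0, 0.38, 0]], "dr": [[0, 0, 0], [0, 0, 0], [0, 0, 0], [0, 0, 0], [0, 0, 0], [0, 0, 0], [0, 0, 0], [0, 0, 0], [0, 0, 0], [0, 0, 0]], "claw": [0.05, 0.05, 0.05, 0.05, 0.05, 0.05, 0.05, 0.05, 0.05, 0.05]}}

```text
time_s: 25.9
tcp_pos: [0.36, -0.2842, 0.0914]
eef_rot: [180.0, -0.0, -85.7]
contact_force: [-0.7, -5.5, -3.3]
gripper_width: 0.0099
gripper_force: 30.0
```

Request:
{"fn": "jog_arm", "kwargs": {"travel": [[0, 0, 0], [0, 0, 0], [0, 0, 0], [0, 0, -0.05], [0, 0, -0.1], [0, 0, -0.2], [0, 0, -0.3], [-0.1, -0.05, -0.36], [-0.2, -0.1, -0.36], [-0.3, -0.2, -0.36]], "dr": [[0, 0, 0], [0, 0, 0], [0, 0, 0], [0, 0, 0], [0, 0, 0], [0, 0, 0], [0, 0, 0], [0, 0, 0], [0, 0, 0], [0, 0, 0]], "claw": [0.22, 0.22, 0.22, 0.22, 0.22, 0.22, 0.22, 0.22, 0.22, 0.22]}}

```text
time_s: 27.15
tcp_pos: [0.4447, -0.1311, 0.2723]
eef_rot: [-179.8, 0.0, -85.7]
contact_force: [1.6, -1.7, 0.6]
gripper_width: 0.0193
gripper_force: 0.0
```

```bash
python3 - <<'E'
from h import *
st()
c=r.capture("scene"); cv2.imwrite("pics/d_s.png",c["pixels"][:,:,::-1])
for n in("fresh1",): print([(round(d["conf"],2),d["at"],ray(c,d["at"],.077).round(4)) for d in r.tip_of(n,"scene")])
c=r.capture("top"); cv2.imwrite("pics/d_t.png",cv2.resize(c["pixels"][180:380,290:590,::-1],None,fx=2.6,fy=2.6))
for n in("fresh1",): print([(round(d["conf"],2),d["at"],ray(c,d["at"],.077).round(4)) for d in r.tip_of(n,"top")])
E
```

```text
t 27.15 tcp [ 0.4447 -0.1311  0.2723] rpy [-1.7983e+02  3.0000e-02 -8.5680e+01] F [ 1.6 -1.7  0.6] w 0.0193 gf 0.0 j [  8.  -2. -21.  -0. -71.  -4.]Traceback (most recent call last):
  File "<stdin>", line 4, in <module>
ValueError: it knows: bottle, drawer_handle, fresh1, fresh2, fresh3, jar, old, panel, port, slidebox, tray_in
```

Request:
{"fn": "jog_arm", "kwargs": {"travel": [[-0.05, 0, 0], [-0.1, 0, 0], [-0.2, 0, 0], [-0.3, 0, 0], [-0.4, -0.04, 0], [-0.5, -0.04, 0], [-0.5, -0.04, 0], [-0.5, -0.04, 0], [-0.5, -0.04, 0], [-0.5, -0.04, 0]], "dr": [[0, 0, -0.025], [0, 0, -0.05], [0, 0, -0.075], [0, 0, -0.1], [0, 0, -0.125], [0, 0, -0.15], [0, 0, -0.175], [0, 0, -0.2], [0, 0, -0.225], [0, 0, -0.25]], "claw": [0.58, 0.58, 0.58, 0.58, 0.58, 0.58, 0.58, 0.58, 0.58, 0.58]}}

```text
time_s: 28.45
tcp_pos: [0.4454, 0.1182, 0.2709]
eef_rot: [-180.0, 0.0, 4.7]
contact_force: [-1.4, 0.3, 0.4]
gripper_width: 0.0511
gripper_force: 0.0
```

```bash
cat > fr.py <<'E'
from h import *
st(); n="fresh1_c"
for cam in ("scene","top"):
    c=r.capture(cam); p=c["pixels"]
    cv2.imwrite("pics/d_%s.png"%cam,cv2.resize(p[180:360,150:390,::-1] if cam=="scene" else p[200:350,310:550,::-1],None,fx=3.2,fy=3.2,interpolation=cv2.INTER_CUBIC))
    for m in ("fresh1_c","fresh2_c","fresh3_c","drawer_handle"): print(cam,m,[(round(d["conf"],2),np.round(d["at"],1).tolist(),ray(c,d["at"],.11 if "h_" not in m and "drawer" in m else .077).round(4).tolist()) for d in r.tip_of(m,cam)])
E
python3 fr.py
```

```text
t 28.45 tcp [0.4454 0.1182 0.2709] rpy [-1.80e+02  2.00e-02  4.66e+00] F [-1.4  0.3  0.4] w 0.0511 gf 0.0 j [ 39.  -2. -21.  -0. -71.  55.]
scene fresh1_c [(0.73, [411.8, 203.4], [0.5834, 0.374, 0.077]), (0.59, [220.0, 271.6], [0.4791, -0.1954, 0.077])]
scene fresh2_c [(0.7, [391.1, 207.1], [0.5607, 0.3157, 0.077])]
scene fresh3_c [(0.7, [169.0, 308.6], [0.5044, -0.3536, 0.077])]
scene drawer_handle [(0.87, [169.5, 251.1], [0.3692, -0.2817, 0.11])]
top fresh1_c [(0.77, [431.8, 281.0], [0.474, -0.2057, 0.077])]
top fresh2_c [(0.73, [460.9, 278.0], [0.4822, -0.2756, 0.077])]
top fresh3_c [(0.72, [491.8, 275.0], [0.4905, -0.3502, 0.077])]
top drawer_handle [(0.98, [468.7, 331.4], [0.3596, -0.2821, 0.11]), (0.72, [190.7, 237.3], [0.5658, 0.3627, 0.11])]
```

View pics/d_top.png

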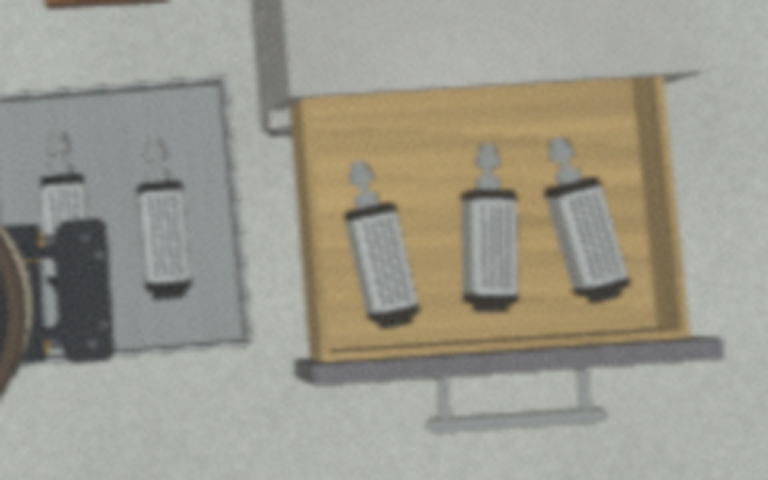

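The drawer is open. Its three fresh cartridges are at crop (382,265), (490,250) and (588,240), each turned a little differently, and both spent ones lie flat in the tray at left. I'll fit the fresh poses.

```bash
cat > fit.py <<'E'
from h import *
G={1:(.474,-.2057),2:(.482,-.2756),3:(.4905,-.3502)}
P=np.mean([cloud(r.capture("top")) for _ in range(6)],0).reshape(-1,3)
for k,g in G.items():
    q=P[(np.hypot(P[:,0]-g[0],P[:,1]-g[1])<.052)&(P[:,2]>.087)&(P[:,2]<.099)]
    if len(q)<30: print(k,"none"); continue
    (cx,cy),(w,h),a=cv2.minAreaRect((q[:,:2]*1000).astype(np.float32)); yaw=a if w>h else a-90
    v=cv2.fitLine((q[:,:2]*1000).astype(np.float32),cv2.DIST_HUBER,0,.01,.01).ravel()
    yl=np.degrees(np.arctan(v[1]/v[0]))
    print(k,len(q),"c",(round(cx,1),round(cy,1)),"size",(round(w),round(h)),"yaw rect",round(yaw,1),"pca",round(yl,1),"mean",q.mean(0).round(4))
E
python3 fit.py
```

```text
1 529 c (472.2, -197.3) size (95, 35) yaw rect 12.6 pca 12.9 mean [ 0.4713 -0.1964  0.0937]
2 525 c (482.1, -277.9) size (89, 34) yaw rect 0.9 pca 1.0 mean [ 0.4841 -0.2767  0.0936]
3 527 c (492.9, -351.7) size (93, 35) yaw rect 15.5 pca 16.4 mean [ 0.4921 -0.3503  0.0936]
```

Request:
{"fn": "jog_arm", "kwargs": {"travel": [[0, 0.06, 0], [0, 0.16, 0], [0, 0.27, 0], [0, 0.38, 0], [0, 0.49, 0.05], [0, 0.6, 0.1], [-0.003, 0.633, 0.2], [-0.003, 0.633, 0.22], [-0.003, 0.633, 0.22], [-0.003, 0.633, 0.22]], "dr": [[0, 0, 0], [0, 0, 0], [0, 0, -0.01], [0, 0, -0.0222], [0, 0, -0.0222], [0, 0, -0.0222], [0, 0, -0.0222], [0, 0, -0.0222], [0, 0, -0.0222], [0, 0, -0.0222]], "claw": [0.54, 0.54, 0.54, 0.54, 0.54, 0.54, 0.54, 0.54, 0.54, 0.54], "newtons": 40}}

```text
time_s: 30.5
tcp_pos: [0.4694, -0.1971, 0.1629]
eef_rot: [179.9, -0.2, 12.4]
contact_force: [-0.7, -1.0, 0.7]
gripper_width: 0.0473
gripper_force: 0.0
```

```bash
python3 -c "
from h import *
st()"
```

```text
t 30.5 tcp [ 0.4694 -0.1971  0.1629] rpy [ 1.7994e+02 -1.5000e-01  1.2420e+01] F [-0.7 -1.   0.7] w 0.0473 gf 0.0 j [ -1.   8. -25.   0. -57. 103.]
```

Request:
{"fn": "jog_arm", "kwargs": {"travel": [[0, 0, 0.07], [0, 0, 0.13], [0, 0, 0.17], [0, 0, 0.187], [0, 0, 0.187], [0, 0, 0.187], [0, 0, 0.187], [0, 0, 0.187], [0, 0, 0.187], [0, 0, 0.187]], "dr": [[0, 0, 0], [0, 0, 0], [0, 0, 0], [0, 0, 0], [0, 0, 0], [0, 0, 0], [0, 0, 0], [0, 0, 0], [0, 0, 0], [0, 0, 0]], "claw": [0.54, 0.54, 0.54, 0.54, 0.54, 0.2, 0.2, 0.2, 0.2, 0.2]}}

```text
time_s: 31.75
tcp_pos: [0.4688, -0.1977, 0.0685]
eef_rot: [180.0, -0.1, 12.3]
contact_force: [-1.0, 1.9, 6.5]
gripper_width: 0.0335
gripper_force: 40.0
```

```bash
python3 -c "
from h import *
st()"
```

```text
t 31.75 tcp [ 0.4688 -0.1977  0.0685] rpy [ 1.7997e+02 -9.0000e-02  1.2340e+01] F [-1.   1.9  6.5] w 0.0335 gf 40.0 j [ -1.  14. -32.   0. -44. 103.]
```

Request:
{"fn": "jog_arm", "kwargs": {"travel": [[0, 0, -0.08], [0, 0, -0.16], [0.01, -0.05, -0.2], [0.04, -0.16, -0.2], [0.06, -0.27, -0.2], [0.08, -0.38, -0.2], [0.1, -0.49, -0.2], [0.12, -0.56, -0.2], [0.12, -0.56, -0.2], [0.12, -0.56, -0.2]], "dr": [[0, 0, 0], [0, 0, 0], [0, 0, 0], [0, 0, 0.01], [0, 0, 0.02], [0, 0, 0.03], [0, 0, 0.0383], [0, 0, 0.0383], [0, 0, 0.0383], [0, 0, 0.0383]], "claw": [0.2, 0.2, 0.2, 0.2, 0.2, 0.2, 0.2, 0.2, 0.2, 0.2]}}

```text
time_s: 33.0
tcp_pos: [0.4664, 0.0885, 0.1673]
eef_rot: [180.0, 0.0, -1.4]
contact_force: [-0.8, -0.8, -2.3]
gripper_width: 0.0338
gripper_force: 40.0
```

Request:
{"fn": "jog_arm", "kwargs": {"travel": [[0, -0.08, 0], [0, -0.18, 0], [0, -0.29, 0], [0, -0.4, 0], [-0.01, -0.5, 0], [-0.018, -0.572, 0], [-0.018, -0.572, 0.05], [-0.018, -0.572, 0.1], [-0.018, -0.572, 0.1], [-0.018, -0.572, 0.1]], "dr": [[0, 0, 0], [0, 0, 0], [0, 0, 0], [0, 0, 0], [0, 0, 0], [0, 0, 0], [0, 0, 0], [0, 0, 0], [0, 0, 0], [0, 0, 0]], "claw": [0.2, 0.2, 0.2, 0.2, 0.2, 0.2, 0.2, 0.2, 0.2, 0.2]}}

```text
time_s: 34.25
tcp_pos: [0.466, 0.3744, 0.1184]
eef_rot: [-180.0, -0.0, -1.5]
contact_force: [0.9, -0.4, -2.9]
gripper_width: 0.0338
gripper_force: 40.0
```

```bash
cat > held.py <<'E'
from h import *
import sys
st(); s=r.get_state(); t=s["tcp_pos"]; y=np.radians(s["eef_rot"][2]); A=np.array([[np.cos(y),np.sin(y)],[-np.sin(y),np.cos(y)]])
for cam in ("scene","top"):
    c=r.capture(cam); q=cloud(c).reshape(-1,3); d=(q[:,:2]-t[:2])@A.T; h=q[:,2]-t[2]
    m=(abs(d[:,1])<.03)&(d[:,0]>-.06)&(d[:,0]<.1)&(h>-.012)&(h<.032)
    b=d[m]; hh=h[m]
    f=(b[:,0]>.018)&(b[:,0]<.035)   # visible body part ahead of fingers
    st_=b[:,0]>.06
    print(cam,m.sum(),"x ext",np.percentile(b[:,0],[1,99]).round(4),"body top h",np.median(hh[f]).round(4) if f.any() else None,"body y",np.percentile(b[f,1],[2,98]).round(4) if f.any() else None,"stem y",np.percentile(b[st_,1],[5,95]).round(4) if st_.any() else None, "stem top",np.percentile(hh[st_],90).round(4) if st_.any() else None)
p=r.capture("scene")["pixels"]; cv2.imwrite("pics/h%d.png"%int(s["time_s"]*100),cv2.resize(p[130:280,310:490,::-1],None,fx=4,fy=4,interpolation=cv2.INTER_CUBIC))
E
python3 held.py; ls -t pics|head -1
```

```text
t 34.25 tcp [0.466  0.3744 0.1184] rpy [-1.7998e+02 -4.0000e-02 -1.5100e+00] F [ 0.9 -0.4 -2.9] w 0.0338 gf 40.0 j [ 58.  19. -18.   0. -54.  31.]
scene 330 x ext [0.0038 0.0815] body top h 0.0229 body y [-0.0199  0.0141] stem y [-0.008   0.0042] stem top 0.0173
top 204 x ext [-0.0438  0.08  ] body top h 0.0266 body y [-0.0001  0.0121] stem y [-0.0075  0.0065] stem top 0.0187
h3425.png
```

Request:
{"fn": "jog_arm", "kwargs": {"travel": [[0, 0, 0.05], [0, 0, 0.09], [0, 0, 0.104], [0, 0, 0.104], [0.02, 0, 0.104], [0.04, 0, 0.104], [0.05, 0, 0.104], [0.06, 0, 0.104], [0.07, 0, 0.104], [0.07, 0, 0.104]], "dr": [[0, 0, 0], [0, 0, 0], [0, 0, 0], [0, 0, 0], [0, 0, 0], [0, 0, 0], [0, 0, 0], [0, 0, 0], [0, 0, 0], [0, 0, 0]], "claw": [0.2, 0.2, 0.2, 0.2, 0.2, 0.2, 0.2, 0.2, 0.2, 0.2]}}

```text
time_s: 35.65
tcp_pos: [0.5006, 0.3739, 0.0656]
eef_rot: [-180.0, -0.0, -1.5]
contact_force: [0.2, -0.1, -0.9]
gripper_width: 0.0339
gripper_force: 40.0
```

```bash
python3 held.py
```

```text
t 35.65 tcp [0.5006 0.3739 0.0656] rpy [-1.80e+02 -1.00e-02 -1.47e+00] F [ 0.2 -0.1 -0.9] w 0.0339 gf 40.0 j [ 55.  24. -17.   0. -49.  34.]
scene 398 x ext [0.007 0.099] body top h 0.0236 body y [-0.0195  0.0159] stem y [-0.0164  0.0129] stem top 0.0306
top 347 x ext [-0.0448  0.0989] body top h 0.0252 body y [-0.0027  0.0018] stem y [-0.015   0.0117] stem top 0.0311
```

Request:
{"fn": "jog_arm", "kwargs": {"travel": [[0.008, 0, 0], [0.016, 0, 0], [0.022, 0, 0], [0.028, 0, 0], [0.034, 0, 0], [0.038, 0, 0], [0.042, 0, 0], [0.046, 0, 0], [0.046, 0, 0], [0.046, 0, 0]], "dr": [[0, 0, 0], [0, 0, 0], [0, 0, 0], [0, 0, 0], [0, 0, 0], [0, 0, 0], [0, 0, 0], [0, 0, 0], [0, 0, 0], [0, 0, 0]], "claw": [0.2, 0.2, 0.2, 0.2, 0.2, 0.2, 0.2, 0.2, 0.2, 0.2]}}

```text
time_s: 37.05
tcp_pos: [0.5229, 0.3734, 0.0657]
eef_rot: [-180.0, 0.0, -1.5]
contact_force: [-5.0, 0.7, 3.8]
gripper_width: 0.0337
gripper_force: 40.0
```

```bash
cat > lat.py <<'E'
from h import *
st()
for cam in ("top","scene"):
    q=np.mean([cloud(r.capture(cam)) for _ in range(3)],0).reshape(-1,3)
    for k in (1,2,3):
        y=.2993+(2-k)*.072; x=.583+(2-k)*.0018
        m=(abs(q[:,0]-x)<.006)&(abs(q[:,1]-y)<.006)&(q[:,2]<.11)
        b=(abs(q[:,0]-x+.04)<.05)&(abs(q[:,1]-y-.0015)<.012)&(q[:,2]>.086)&(q[:,2]<.096)&(q[:,0]<x-.012)
        print(cam,k,"button z",np.median(q[m,2]).round(4) if m.sum()>3 else None,m.sum(),"body x",(np.percentile(q[b,0],[1,99])-x).round(4) if b.sum()>9 else None)
E
python3 lat.py
```

```text
t 37.05 tcp [0.5229 0.3734 0.0657] rpy [-1.80e+02  1.00e-02 -1.45e+00] F [-5.   0.7  3.8] w 0.0337 gf 40.0 j [ 53.  25. -15.  -0. -50.  36.]
top 1 button z 0.0928 28 body x [-0.0256 -0.013 ]
top 2 button z 0.097 28 body x None
top 3 button z 0.0974 25 body x None
scene 1 button z 0.0919 15 body x [-0.0478 -0.014 ]
scene 2 button z 0.096 17 body x None
scene 3 button z 0.0956 16 body x None
```

Request:
{"fn": "jog_arm", "kwargs": {"travel": [[0.001, 0, 0], [0.002, 0, 0], [0.003, 0, 0], [0.004, 0, 0], [0.005, 0, 0], [0.006, 0, 0], [0.007, 0, 0], [0.007, 0, 0], [0.007, 0, 0], [0.007, 0, 0]], "dr": [[0, 0, 0], [0, 0, 0], [0, 0, 0], [0, 0, 0], [0, 0, 0], [0, 0, 0], [0, 0, 0], [0, 0, 0], [0, 0, 0], [0, 0, 0]], "claw": [0.2, 0.2, 0.2, 0.2, 0.2, 0.2, 0.2, 0.2, 0.2, 0.2]}}

```text
time_s: 38.6
tcp_pos: [0.526, 0.3732, 0.0657]
eef_rot: [180.0, 0.0, -1.5]
contact_force: [-6.5, 0.1, 5.0]
gripper_width: 0.0338
gripper_force: 40.0
```

```bash
python3 lat.py|grep -v " [23] b"
```

```text
t 38.6 tcp [0.526  0.3732 0.0657] rpy [ 1.7999e+02  4.0000e-02 -1.4500e+00] F [-6.5  0.1  5. ] w 0.0338 gf 40.0 j [ 53.  26. -14.  -0. -50.  36.]
top 1 button z 0.097 30 body x [-0.0898 -0.0125]
scene 1 button z 0.0956 13 body x [-0.0448 -0.0123]
```

Request:
{"fn": "jog_arm", "kwargs": {"travel": [[0.001, 0, 0], [0.001, 0, 0], [0, 0, 0], [0, 0, -0.08], [0, 0, -0.16], [0, 0.06, -0.21], [0, 0.17, -0.21], [0, 0.28, -0.21], [0, 0.39, -0.21], [0, 0.5, -0.21]], "dr": [[0, 0, 0], [0, 0, 0], [0, 0, 0], [0, 0, 0], [0, 0, 0], [0, 0, 0], [0, 0, 0], [0, 0, 0], [0, 0, 0], [0, 0, 0]], "claw": [0.2, 0.54, 0.54, 0.54, 0.54, 0.54, 0.54, 0.54, 0.54, 0.54]}}

```text
time_s: 40.15
tcp_pos: [0.5203, 0.1215, 0.1708]
eef_rot: [-180.0, -0.1, -1.4]
contact_force: [1.0, -0.2, -0.4]
gripper_width: 0.0474
gripper_force: 0.0
```

Request:
{"fn": "jog_arm", "kwargs": {"travel": [[0, 0.1, 0], [0, 0.21, 0], [0, 0.32, 0], [-0.02, 0.43, 0], [-0.03, 0.54, 0], [-0.04, 0.65, 0], [-0.05, 0.75, 0], [-0.06, 0.803, 0], [-0.06, 0.803, 0], [-0.06, 0.803, 0]], "dr": [[0, 0, 0], [0, 0, 0], [0, 0, 0], [0, 0, -0.0067], [0, 0, -0.0067], [0, 0, -0.0067], [0, 0, -0.0067], [0, 0, -0.0067], [0, 0, -0.0067], [0, 0, -0.0067]], "claw": [0.54, 0.54, 0.54, 0.54, 0.54, 0.54, 0.54, 0.54, 0.54, 0.54]}}

```text
time_s: 41.4
tcp_pos: [0.48, -0.2773, 0.1705]
eef_rot: [180.0, -0.0, 0.9]
contact_force: [-0.1, 0.7, 0.6]
gripper_width: 0.0478
gripper_force: 0.0
```

```bash
python3 lat.py; sed -i 's/G={.*/G={2:(.482,-.2775),3:(.4925,-.3515)}/;s/range(6)/range(2)/' fit.py; python3 fit.py
```

```text
t 41.4 tcp [ 0.48   -0.2773  0.1705] rpy [179.99  -0.     0.92] F [-0.1  0.7  0.6] w 0.0478 gf 0.0 j [-10.  12. -19.   0. -59. 101.]
top 1 button z 0.0969 30 body x [-0.0896 -0.014 ]
top 2 button z 0.0975 27 body x None
top 3 button z 0.0978 25 body x None
scene 1 button z 0.096 17 body x [-0.0887 -0.0127]
scene 2 button z 0.0966 13 body x None
scene 3 button z 0.0958 17 body x None
2 none
3 none
```

Request:
{"fn": "jog_arm", "kwargs": {"travel": [[0, 0, 0.07], [0, 0, 0.13], [0, 0, 0.18], [0, 0, 0.202], [0, 0, 0.202], [0, 0, 0.202], [0, 0, 0.202], [0, 0, 0.202], [0, 0, 0.202], [0, 0, 0.202]], "dr": [[0, 0, 0], [0, 0, 0], [0, 0, 0], [0, 0, 0], [0, 0, 0], [0, 0, 0], [0, 0, 0], [0, 0, 0], [0, 0, 0], [0, 0, 0]], "claw": [0.54, 0.54, 0.54, 0.54, 0.54, 0.2, 0.2, 0.2, 0.2, 0.2]}}

```text
time_s: 43.05
tcp_pos: [0.4808, -0.2775, 0.0706]
eef_rot: [180.0, -0.1, 1.0]
contact_force: [-0.6, 1.8, 5.8]
gripper_width: 0.0338
gripper_force: 39.9
```

```bash
python3 -c "
from h import *
st()"
```

```text
t 43.05 tcp [ 0.4808 -0.2775  0.0706] rpy [ 1.7996e+02 -1.0000e-01  9.7000e-01] F [-0.6  1.8  5.8] w 0.0338 gf 39.9 j [-10.  18. -26.   0. -46. 101.]
```

Request:
{"fn": "jog_arm", "kwargs": {"travel": [[0, 0, -0.08], [0, 0, -0.16], [0, -0.05, -0.2], [0, -0.16, -0.2], [0, -0.27, -0.2], [0, -0.38, -0.2], [0, -0.49, -0.2], [0, -0.55, -0.2], [0, -0.55, -0.2], [0, -0.55, -0.2]], "dr": [[0, 0, 0], [0, 0, 0], [0, 0, 0], [0, 0, 0.0067], [0, 0, 0.0067], [0, 0, 0.0067], [0, 0, 0.0067], [0, 0, 0.0067], [0, 0, 0.0067], [0, 0, 0.0067]], "claw": [0.2, 0.2, 0.2, 0.2, 0.2, 0.2, 0.2, 0.2, 0.2, 0.2]}}

```text
time_s: 44.3
tcp_pos: [0.4751, -0.0025, 0.1694]
eef_rot: [180.0, 0.0, -1.4]
contact_force: [0.3, -0.4, -1.7]
gripper_width: 0.0338
gripper_force: 39.9
```

Request:
{"fn": "jog_arm", "kwargs": {"travel": [[0, -0.08, 0], [0, -0.18, 0], [0, -0.29, 0], [0, -0.4, 0], [-0.02, -0.5, 0], [-0.033, -0.6, 0], [-0.033, -0.61, 0.05], [-0.033, -0.61, 0.1], [-0.033, -0.61, 0.1], [-0.033, -0.61, 0.1]], "dr": [[0, 0, 0], [0, 0, 0], [0, 0, 0], [0, 0, 0], [0, 0, 0], [0, 0, 0], [0, 0, 0], [0, 0, 0], [0, 0, 0], [0, 0, 0]], "claw": [0.2, 0.2, 0.2, 0.2, 0.2, 0.2, 0.2, 0.2, 0.2, 0.2]}}

```text
time_s: 45.55
tcp_pos: [0.4676, 0.3026, 0.1203]
eef_rot: [-180.0, -0.0, -1.5]
contact_force: [0.0, 0.5, -1.8]
gripper_width: 0.0338
gripper_force: 39.9
```

```bash
python3 held.py; python3 fit.py; ls -t pics|head -1
```

```text
t 45.55 tcp [0.4676 0.3026 0.1203] rpy [-1.7999e+02 -4.0000e-02 -1.5100e+00] F [ 0.   0.5 -1.8] w 0.0338 gf 39.9 j [ 53.  15. -23.   0. -53.  35.]
scene 334 x ext [0.0034 0.0819] body top h 0.0212 body y [-0.0182  0.016 ] stem y [-0.0089  0.0035] stem top 0.0145
top 176 x ext [-0.0443  0.0798] body top h 0.0239 body y [-0.0045 -0.    ] stem y [-0.0082  0.0069] stem top 0.0177
2 none
3 537 c (494.0, -351.1) size (95, 35) yaw rect 16.5 pca 15.6 mean [ 0.4928 -0.35    0.0935]
h4555.png
```

Request:
{"fn": "jog_arm", "kwargs": {"travel": [[0, 0, 0.05], [0, 0, 0.09], [0, 0, 0.104], [0, 0, 0.104], [0.02, 0, 0.104], [0.04, 0, 0.104], [0.05, 0, 0.104], [0.06, 0, 0.104], [0.07, 0, 0.104], [0.07, 0, 0.104]], "dr": [[0, 0, 0], [0, 0, 0], [0, 0, 0], [0, 0, 0], [0, 0, 0], [0, 0, 0], [0, 0, 0], [0, 0, 0], [0, 0, 0], [0, 0, 0]], "claw": [0.2, 0.2, 0.2, 0.2, 0.2, 0.2, 0.2, 0.2, 0.2, 0.2]}}

```text
time_s: 47.05
tcp_pos: [0.5022, 0.3021, 0.0676]
eef_rot: [-180.0, -0.0, -1.5]
contact_force: [0.9, -1.2, -1.3]
gripper_width: 0.034
gripper_force: 40.0
```

```bash
python3 -c "
from h import *
st()"
```

```text
t 47.05 tcp [0.5022 0.3021 0.0676] rpy [-1.7999e+02 -2.0000e-02 -1.4700e+00] F [ 0.9 -1.2 -1.3] w 0.034 gf 40.0 j [ 50.  21. -22.   0. -47.  38.]
```

Request:
{"fn": "jog_arm", "kwargs": {"travel": [[0.008, 0, 0], [0.016, 0, 0], [0.022, 0, 0], [0.028, 0, 0], [0.034, 0, 0], [0.038, 0, 0], [0.042, 0, 0], [0.046, 0, 0], [0.048, 0, 0], [0.048, 0, 0]], "dr": [[0, 0, 0], [0, 0, 0], [0, 0, 0], [0, 0, 0], [0, 0, 0], [0, 0, 0], [0, 0, 0], [0, 0, 0], [0, 0, 0], [0, 0, 0]], "claw": [0.2, 0.2, 0.2, 0.2, 0.2, 0.2, 0.2, 0.2, 0.2, 0.2]}}

```text
time_s: 48.3
tcp_pos: [0.5249, 0.3015, 0.0678]
eef_rot: [180.0, 0.1, -1.5]
contact_force: [-9.1, 1.3, 8.0]
gripper_width: 0.0339
gripper_force: 40.0
```

```bash
python3 lat.py
```

```text
t 48.3 tcp [0.5249 0.3015 0.0678] rpy [ 1.7998e+02  8.0000e-02 -1.4500e+00] F [-9.1  1.3  8. ] w 0.0339 gf 40.0 j [ 48.  22. -19.  -0. -48.  40.]
top 1 button z None 0 body x None
top 2 button z 0.0975 26 body x [-0.089  -0.0131]
top 3 button z 0.097 24 body x None
scene 1 button z 0.0956 12 body x [-0.0461 -0.0124]
scene 2 button z 0.0961 14 body x [-0.0476 -0.0122]
scene 3 button z 0.096 19 body x None
```

Request:
{"fn": "jog_arm", "kwargs": {"travel": [[0.001, 0, 0], [0.002, 0, 0], [0, 0, 0], [0, 0, 0], [0, 0, -0.08], [0, 0, -0.16], [0, 0.06, -0.21], [0, 0.17, -0.21], [0, 0.28, -0.21], [0, 0.39, -0.21]], "dr": [[0, 0, 0], [0, 0, 0], [0, 0, 0], [0, 0, 0], [0, 0, 0], [0, 0, 0], [0, 0, 0], [0, 0, 0], [0, 0, 0], [0, 0, 0]], "claw": [0.2, 0.2, 0.5, 0.5, 0.5, 0.5, 0.5, 0.5, 0.5, 0.5]}}

```text
time_s: 49.85
tcp_pos: [0.5209, 0.1049, 0.1727]
eef_rot: [-180.0, -0.1, -1.4]
contact_force: [-0.1, -0.7, 0.6]
gripper_width: 0.0436
gripper_force: 0.0
```

Request:
{"fn": "jog_arm", "kwargs": {"travel": [[0, 0.1, 0], [0, 0.21, 0], [0, 0.32, 0], [-0.02, 0.43, 0], [-0.03, 0.54, 0], [-0.036, 0.65, 0], [-0.036, 0.76, 0], [-0.036, 0.86, 0], [-0.036, 0.918, 0], [-0.036, 0.918, 0]], "dr": [[0, 0, 0], [0, 0, 0], [0, 0, -0.01], [0, 0, -0.02], [0, 0, -0.03], [0, 0, -0.04], [0, 0, -0.0485], [0, 0, -0.0485], [0, 0, -0.0485], [0, 0, -0.0485]], "claw": [0.5, 0.5, 0.5, 0.5, 0.5, 0.48, 0.48, 0.48, 0.48, 0.48]}}

```text
time_s: 51.1
tcp_pos: [0.4907, -0.354, 0.1718]
eef_rot: [180.0, 0.0, 15.8]
contact_force: [-1.2, 0.6, -0.4]
gripper_width: 0.0427
gripper_force: 0.0
```

```bash
python3 lat.py;python3 tray.py; ls -t pics|head -1
```

```text
t 51.1 tcp [ 0.4907 -0.354   0.1718] rpy [1.800e+02 4.000e-02 1.582e+01] F [-1.2  0.6 -0.4] w 0.0427 gf 0.0 j [-17.  16. -13.   0. -61. 123.]
top 1 button z 0.0977 30 body x [-0.0896 -0.014 ]
top 2 button z 0.097 28 body x [-0.089  -0.0159]
top 3 button z 0.0973 25 body x None
scene 1 button z 0.0955 15 body x [-0.0893 -0.0132]
scene 2 button z 0.0967 13 body x [-0.089  -0.0132]
scene 3 button z 0.0958 20 body x None
t 51.4 tcp [ 0.4914 -0.351   0.1728] rpy [ 1.7999e+02 -2.0000e-02  1.6070e+01] F [-0.1  0.4 -0.5] w 0.0422 gf 0.0 j [-17.  16. -13.  -0. -61. 123.]
scene 739 ((504.93255615234375, -2.0125198364257812), (214.82281494140625, 190.32139587402344), 5.330084800720215) [(0.68, array([0.5008, 0.0008, 0.004 ]))]
top 997 ((522.7326049804688, -15.812393188476562), (248.4149627685547, 223.0111541748047), 5.806585311889648) [(0.83, array([ 0.5047, -0.0042,  0.004 ]))]
s5165.png
```

Request:
{"fn": "jog_arm", "kwargs": {"travel": [[0, 0, 0.07], [0, 0, 0.13], [0, 0, 0.18], [0, 0, 0.205], [0, 0, 0.205], [0, 0, 0.205], [0, 0, 0.205], [0, 0, 0.205], [0, 0, 0.205], [0, 0, 0.205]], "dr": [[0, 0, 0], [0, 0, 0], [0, 0, 0], [0, 0, 0], [0, 0, 0], [0, 0, 0], [0, 0, 0], [0, 0, 0], [0, 0, 0], [0, 0, 0]], "claw": [0.48, 0.48, 0.48, 0.48, 0.48, 0.2, 0.2, 0.2, 0.2, 0.2]}}

```text
time_s: 52.9
tcp_pos: [0.4919, -0.3521, 0.0712]
eef_rot: [179.9, -0.1, 16.0]
contact_force: [0.7, -0.1, 6.0]
gripper_width: 0.0337
gripper_force: 40.0
```

```bash
python3 -c "
from h import *
st()"
```

```text
t 52.9 tcp [ 0.4919 -0.3521  0.0712] rpy [ 1.7992e+02 -9.0000e-02  1.6020e+01] F [ 0.7 -0.1  6. ] w 0.0337 gf 40.0 j [-17.  22. -19.   0. -48. 123.]
```

Request:
{"fn": "jog_arm", "kwargs": {"travel": [[0, 0, -0.08], [0, 0, -0.16], [0.01, -0.05, -0.2], [0.04, -0.16, -0.2], [0.06, -0.27, -0.2], [0.09, -0.38, -0.2], [0.115, -0.49, -0.2], [0.129, -0.546, -0.2], [0.129, -0.546, -0.2], [0.129, -0.546, -0.2]], "dr": [[0, 0, 0], [0, 0, 0], [0, 0, 0], [0, 0, 0.01], [0, 0, 0.02], [0, 0, 0.03], [0, 0, 0.04], [0, 0, 0.0486], [0, 0, 0.0486], [0, 0, 0.0486]], "claw": [0.2, 0.2, 0.2, 0.2, 0.2, 0.2, 0.2, 0.2, 0.2, 0.2]}}

```text
time_s: 54.15
tcp_pos: [0.4775, -0.0717, 0.1699]
eef_rot: [180.0, 0.0, -1.4]
contact_force: [0.6, -0.7, -1.9]
gripper_width: 0.034
gripper_force: 40.0
```

Request:
{"fn": "jog_arm", "kwargs": {"travel": [[0, -0.08, 0], [0, -0.18, 0], [0, -0.29, 0], [0, -0.4, 0], [-0.02, -0.5, 0], [-0.042, -0.59, 0], [-0.042, -0.604, 0.05], [-0.042, -0.604, 0.1], [-0.042, -0.604, 0.1], [-0.042, -0.604, 0.1]], "dr": [[0, 0, 0], [0, 0, 0], [0, 0, 0], [0, 0, 0], [0, 0, 0], [0, 0, 0], [0, 0, 0], [0, 0, 0], [0, 0, 0], [0, 0, 0]], "claw": [0.2, 0.2, 0.2, 0.2, 0.2, 0.2, 0.2, 0.2, 0.2, 0.2]}}

```text
time_s: 55.4
tcp_pos: [0.4655, 0.2304, 0.1207]
eef_rot: [-180.0, -0.0, -1.5]
contact_force: [0.4, -0.1, -2.1]
gripper_width: 0.034
gripper_force: 40.0
```

```bash
python3 held.py; ls -t pics|head -1
```

```text
t 55.4 tcp [0.4655 0.2304 0.1207] rpy [-1.80e+02 -3.00e-02 -1.54e+00] F [ 0.4 -0.1 -2.1] w 0.034 gf 40.0 j [ 48.  12. -27.   0. -51.  40.]
scene 344 x ext [-0.003   0.0794] body top h 0.0202 body y [-0.0186  0.0136] stem y [-0.0081  0.0059] stem top 0.0146
top 110 x ext [-0.0453  0.0765] body top h None body y None stem y [-0.0068  0.0068] stem top 0.016
h5540.png
```

Request:
{"fn": "jog_arm", "kwargs": {"travel": [[0, 0, 0.05], [0, 0, 0.09], [0, 0, 0.103], [0, 0, 0.103], [0.02, 0, 0.103], [0.04, 0, 0.103], [0.05, 0, 0.103], [0.06, 0, 0.103], [0.075, 0, 0.103], [0.075, 0, 0.103]], "dr": [[0, 0, 0], [0, 0, 0], [0, 0, 0], [0, 0, 0], [0, 0, 0], [0, 0, 0], [0, 0, 0], [0, 0, 0], [0, 0, 0], [0, 0, 0]], "claw": [0.2, 0.2, 0.2, 0.2, 0.2, 0.2, 0.2, 0.2, 0.2, 0.2]}}

```text
time_s: 56.8
tcp_pos: [0.5027, 0.2298, 0.0685]
eef_rot: [180.0, -0.0, -1.5]
contact_force: [-0.8, -0.1, -2.1]
gripper_width: 0.0336
gripper_force: 40.0
```

```bash
python3 -c "
from h import *
st()"
```

```text
t 56.8 tcp [0.5027 0.2298 0.0685] rpy [180.    -0.    -1.51] F [-0.8 -0.1 -2.1] w 0.0336 gf 40.0 j [ 45.  18. -26.   0. -46.  44.]
```

Request:
{"fn": "jog_arm", "kwargs": {"travel": [[0.008, 0, 0], [0.016, 0, 0], [0.022, 0, 0], [0.028, 0, 0], [0.034, 0, 0], [0.038, 0, 0], [0.042, 0, 0], [0.046, 0, 0], [0.048, 0, 0], [0.048, 0, 0]], "dr": [[0, 0, 0], [0, 0, 0], [0, 0, 0], [0, 0, 0], [0, 0, 0], [0, 0, 0], [0, 0, 0], [0, 0, 0], [0, 0, 0], [0, 0, 0]], "claw": [0.2, 0.2, 0.2, 0.2, 0.2, 0.2, 0.2, 0.2, 0.2, 0.2]}}

```text
time_s: 58.05
tcp_pos: [0.5256, 0.2291, 0.0683]
eef_rot: [180.0, 0.1, -1.5]
contact_force: [-5.2, 1.3, 0.2]
gripper_width: 0.0335
gripper_force: 40.0
```

```bash
python3 lat.py
```

```text
t 58.05 tcp [0.5256 0.2291 0.0683] rpy [ 1.7998e+02  7.0000e-02 -1.5000e+00] F [-5.2  1.3  0.2] w 0.0335 gf 40.0 j [ 43.  20. -24.  -0. -47.  45.]
top 1 button z None 0 body x None
top 2 button z None 0 body x None
top 3 button z 0.0977 4 body x None
scene 1 button z 0.0968 14 body x [-0.0859 -0.0125]
scene 2 button z 0.0965 14 body x [-0.0449 -0.0133]
scene 3 button z 0.0953 20 body x [-0.0487 -0.0125]
```

Request:
{"fn": "jog_arm", "kwargs": {"travel": [[0.001, 0, 0], [0.002, 0, 0], [0.002, 0, 0], [0, 0, 0], [0, 0, 0], [0, 0, -0.08], [0, 0, -0.16], [0, 0.06, -0.25], [0, 0.17, -0.28], [0, 0.28, -0.28]], "dr": [[0, 0, 0], [0, 0, 0], [0, 0, 0], [0, 0, 0], [0, 0, 0], [0, 0, 0], [0, 0, 0], [0, 0, 0], [0, 0, 0], [0, 0, 0]], "claw": [0.2, 0.2, 0.2, 0.5, 0.5, 0.5, 0.5, 0.5, 0.5, 0.5]}}

```text
time_s: 59.6
tcp_pos: [0.5235, 0.0884, 0.2106]
eef_rot: [-179.9, -0.2, -1.4]
contact_force: [-0.1, -0.3, 0.4]
gripper_width: 0.044
gripper_force: 0.0
```

Request:
{"fn": "jog_arm", "kwargs": {"travel": [[-0.03, 0.1, 0], [-0.06, 0.2, 0], [-0.1, 0.3, 0], [-0.14, 0.4, 0], [-0.18, 0.5, 0], [-0.22, 0.6, 0], [-0.26, 0.7, 0], [-0.305, 0.754, 0], [-0.305, 0.754, 0], [-0.305, 0.754, 0]], "dr": [[0, 0, 0.02], [0, 0, 0.045], [0, 0, 0.07], [0, 0, 0.095], [0, 0, 0.12], [0, 0, 0.145], [0, 0, 0.17], [0, 0, 0.195], [0, 0, 0.22], [0, 0, 0.234]], "claw": [0.22, 0.22, 0.22, 0.22, 0.22, 0.22, 0.22, 0.22, 0.22, 0.22]}}

```text
time_s: 60.85
tcp_pos: [0.36, -0.2845, 0.2088]
eef_rot: [-180.0, -0.0, -86.1]
contact_force: [0.4, 0.5, 0.7]
gripper_width: 0.0194
gripper_force: 0.0
```

```bash
python3 lat.py; python3 tray.py; ls -t pics|head -1
```

```text
t 60.85 tcp [ 0.36   -0.2845  0.2088] rpy [-1.7996e+02 -3.0000e-02 -8.6050e+01] F [0.4 0.5 0.7] w 0.0194 gf 0.0 j [-14.   0. -27.   0. -63.  18.]
top 1 button z 0.0969 28 body x [-0.0895 -0.0141]
top 2 button z 0.0975 29 body x [-0.089  -0.0157]
top 3 button z 0.097 25 body x [-0.0884 -0.0152]
scene 1 button z 0.0958 15 body x [-0.0888 -0.0128]
scene 2 button z 0.0947 12 body x [-0.0893 -0.0127]
scene 3 button z 0.0956 18 body x [-0.0887 -0.0125]
t 61.15 tcp [ 0.3604 -0.2837  0.2087] rpy [-1.7998e+02 -1.0000e-02 -8.5630e+01] F [-0.4  0.1  0.7] w 0.0193 gf 0.0 j [-13.   0. -27.   0. -63.  18.]
scene 780 ((504.0426025390625, -1.7402420043945312), (212.6833038330078, 190.5038299560547), 5.473167419433594) [(0.65, array([0.5074, 0.0075, 0.004 ]))]
top 1006 ((526.54052734375, -16.196823120117188), (255.61033630371094, 224.53744506835938), 5.814517021179199) [(0.57, array([ 0.5011, -0.0136,  0.004 ])), (0.2, array([0.5304, 0.2433, 0.004 ]))]
s6140.png
```

All three latch buttons read up. Next I'll grip the handle and shut the drawer.

Request:
{"fn": "jog_arm", "kwargs": {"travel": [[0, 0, 0.08], [0, 0, 0.14], [0, 0, 0.18], [0, 0, 0.21], [0, 0, 0.225], [0, 0, 0.235], [0, 0, 0.235], [0, 0, 0.235], [0, 0, 0.235], [0, 0, 0.235]], "dr": [[0, 0, 0], [0, 0, 0], [0, 0, 0], [0, 0, 0], [0, 0, 0], [0, 0, 0], [0, 0, 0], [0, 0, 0], [0, 0, 0], [0, 0, 0]], "claw": [0.22, 0.22, 0.22, 0.22, 0.22, 0.22, 0.22, 0.05, 0.05, 0.05]}}

```text
time_s: 62.65
tcp_pos: [0.3605, -0.2837, 0.0915]
eef_rot: [-180.0, -0.0, -85.7]
contact_force: [-0.9, 0.9, 3.7]
gripper_width: 0.0097
gripper_force: 40.0
```

Request:
{"fn": "jog_arm", "kwargs": {"travel": [[0, -0.03, 0], [0, -0.07, 0], [0, -0.12, 0], [0, -0.17, 0], [0, -0.22, 0], [0, -0.27, 0], [0, -0.32, 0], [0, -0.36, 0], [0, -0.375, 0], [0, -0.375, 0]], "dr": [[0, 0, 0], [0, 0, 0], [0, 0, 0], [0, 0, 0], [0, 0, 0], [0, 0, 0], [0, 0, 0], [0, 0, 0], [0, 0, 0], [0, 0, 0]], "claw": [0.05, 0.05, 0.05, 0.05, 0.05, 0.05, 0.05, 0.05, 0.05, 0.05]}}

```text
time_s: 63.9
tcp_pos: [0.549, -0.2691, 0.0915]
eef_rot: [-179.9, -0.0, -85.7]
contact_force: [0.6, 3.5, 5.5]
gripper_width: 0.0097
gripper_force: 40.0
```

Request:
{"fn": "jog_arm", "kwargs": {"travel": [[0, -0.002, 0], [0, -0.004, 0], [0, -0.006, 0], [0, -0.008, 0], [0, -0.01, 0], [0, -0.01, 0], [0, -0.01, 0], [0, -0.01, 0], [0, -0.01, 0], [0, -0.01, 0]], "dr": [[0, 0, 0], [0, 0, 0], [0, 0, 0], [0, 0, 0], [0, 0, 0], [0, 0, 0], [0, 0, 0], [0, 0, 0], [0, 0, 0], [0, 0, 0]], "claw": [0.05, 0.05, 0.05, 0.05, 0.05, 0.05, 0.05, 0.05, 0.05, 0.05]}}

```text
time_s: 65.15
tcp_pos: [0.549, -0.2691, 0.0915]
eef_rot: [179.6, 0.1, -85.8]
contact_force: [-13.7, 2.5, 15.9]
gripper_width: 0.0101
gripper_force: 40.0
```

```bash
python3 -c "
from h import *
st()"
```

```text
t 65.15 tcp [ 0.549  -0.2691  0.0915] rpy [ 1.7964e+02  6.0000e-02 -8.5750e+01] F [-13.7   2.5  15.9] w 0.0101 gf 40.0 j [ -8.  21. -17.   0. -52.  12.]
```

Request:
{"fn": "jog_arm", "kwargs": {"travel": [[0, 0.005, 0], [0, 0.008, 0], [0, 0.008, 0], [0, 0.008, 0], [0, 0.008, 0], [0, 0.008, -0.06], [0, 0.008, -0.14], [0, 0.008, -0.25], [0, 0.06, -0.35], [0, 0.12, -0.35]], "dr": [[0, 0, 0], [0, 0, 0], [0, 0, 0], [0, 0, 0], [0, 0, 0], [0, 0, 0], [0, 0, 0], [0, 0, 0], [0, 0, 0], [0, 0, 0]], "claw": [0.05, 0.05, 0.22, 0.22, 0.22, 0.22, 0.22, 0.22, 0.22, 0.22]}}

```text
time_s: 66.4
tcp_pos: [0.494, -0.2746, 0.2704]
eef_rot: [-179.6, -0.2, -85.7]
contact_force: [0.1, -0.9, -0.5]
gripper_width: 0.0194
gripper_force: 0.0
```

Request:
{"fn": "jog_arm", "kwargs": {"travel": [[0, 0.05, 0], [0.1, 0.05, 0], [0.2, 0.05, 0], [0.3, 0.05, 0], [0.4, 0.05, 0], [0.45, 0.05, 0], [0.45, 0.05, 0], [0.45, 0.05, 0], [0.45, 0.05, 0], [0.45, 0.05, 0]], "dr": [[0, 0, 0], [0, 0, 0], [0, 0, 0], [0, 0, 0], [0, 0, 0], [0, 0, 0], [0, 0, 0], [0, 0, 0], [0, 0, 0], [0, 0, 0]], "claw": [0.22, 0.22, 0.22, 0.22, 0.22, 0.22, 0.22, 0.22, 0.22, 0.22]}}

```text
time_s: 67.65
tcp_pos: [0.4845, -0.4993, 0.2667]
eef_rot: [-180.0, -0.0, -85.7]
contact_force: [-0.0, 0.2, -0.5]
gripper_width: 0.0191
gripper_force: 0.0
```

```bash
python3 lat.py; python3 tray.py; python3 - <<'E'
from h import *
c=r.capture("top"); cv2.imwrite("pics/end.png",cv2.resize(c["pixels"][100:350,120:540,::-1],None,fx=1.9,fy=1.9,interpolation=cv2.INTER_CUBIC))
print([(ray(c,d["at"],.11),d["conf"]) for d in r.tip_of("drawer_handle","top")])
E
```

```text
t 67.65 tcp [ 0.4845 -0.4993  0.2667] rpy [-1.7996e+02 -2.0000e-02 -8.5680e+01] F [-0.   0.2 -0.5] w 0.0191 gf 0.0 j [-30.  21.   7.  -0. -76.  34.]
top 1 button z 0.0976 31 body x [-0.0896 -0.0142]
top 2 button z 0.0972 25 body x [-0.089  -0.0157]
top 3 button z 0.0982 25 body x [-0.0884 -0.0151]
scene 1 button z 0.0959 13 body x [-0.0886 -0.0127]
scene 2 button z 0.0964 12 body x [-0.089  -0.0132]
scene 3 button z 0.095 18 body x [-0.089  -0.0127]
t 67.95 tcp [ 0.4843 -0.4999  0.2662] rpy [-1.7999e+02 -1.0000e-02 -8.5720e+01] F [-0.1 -0.8 -0.1] w 0.0188 gf 0.0 j [-30.  21.   7.   0. -76.  34.]
scene 722 ((504.2384033203125, -2.2119216918945312), (212.47637939453125, 191.56344604492188), 5.565681457519531) [(0.71, array([0.5035, 0.0018, 0.004 ]))]
top 994 ((525.1480102539062, -14.524063110351562), (253.41159057617188, 220.9054412841797), 5.788541793823242) [(0.94, array([ 0.5023, -0.0116,  0.004 ]))]
[(array([ 0.54679162, -0.2700699 ,  0.11      ]), 0.72)]
```

View pics/end.png

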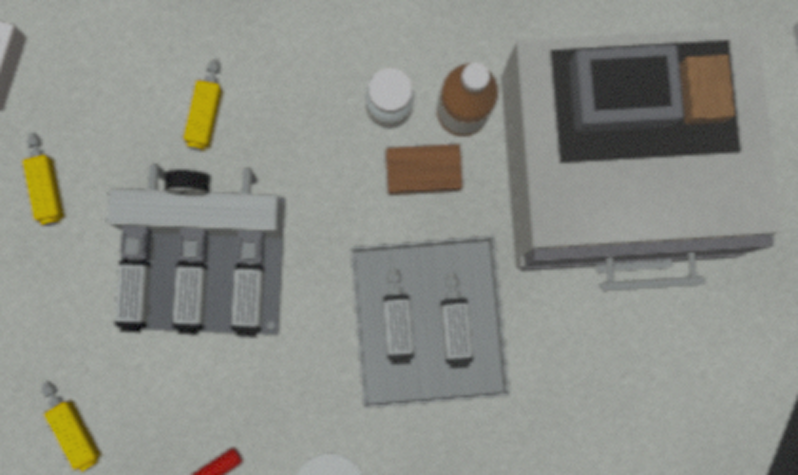

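All three ports hold fresh cartridges at (132,290), (189,293) and (247,295). Both spent ones lie in the tray at (398,328) and (457,330), the drawer is shut with its handle at (652,283), and the other things stand where they were. Handing in.

```bash
python3 -c "
from plant import r
print(r.close_job())"
```

```text
the job is handed in; nothing more can be done
None
```

I handed the job in at about 68 s: both spent cartridges (ports 1 and 3; port 2 was empty) were released by their latches and lie flat in the tray, a fresh cartridge is locked in each port with its button up, and the drawer is shut; the hand-in returned no verdict.

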